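Pack up and start the board preheater

ROBOT

A 6-joint arm with a two-finger parallel gripper is mounted at the origin on the work surface. World frame = base frame: x ahead of the robot, y to its left, z up, the work surface at z = 0. Lengths are in mm, angles in rad, forces in N, time in s.
With the tool pointing down it reaches from about 275 to 775 mm from the base axis. Payload 14.6 kg.
Tool frame: the origin (TCP) lies midway between the tips of the shut fingers; the grasp point (between the pads) lies manip.grasp_offset behind it (manip.grasp_offset is the distance from the TCP to the grasp point, in mm); y points along the fingers, z is the direction in which the jaws open and shut, and the axes are right-handed (so a half turn about y gives the same grasp; the last joint's range is limited). The gripper opens to 85 mm and grips with 20 to 120 N. Pads are 22 mm wide; open, the fingers measure 114 mm over their backs; the gripper's body (76 mm by 85 mm) begins 54 mm behind the grasp point. The pads swing forward as they close: fully open they stand 13 mm farther back than shut.
Start: joints at [1.057, 0.263, -0.048, 1.259, 0, 1.415], TCP at [184.359, 491.569, 231.278] pointing down, gripper open.
Joint ranges: [-2.65, 2.65], [-0.89, 1.7], [-1.18, 1.37], [-2.13, 2.11], [-1.35, 1.29], [-3.14, 3.14]. Speed limits (rad/s): [1.89, 1.89, 2.57, 2.79, 3.14, 3.14].

INTERFACE

Orientations are given as a unit quaternion [x, y, z, w].
In Python, from station import manip gives the robot as it stands.
- The arm moves only by the shell command python3 -m jog 'ROWS' [FORCE]. ROWS is JSON, one flat list of numbers, 7 for each row, row after row: the shift along the tool's x, y, z in mm, then the turn, a rotation vector about the tool's x, y, z in degrees, then the opening, from 0 (shut) to 1 (fully open). A call has 1 to 20 rows; each row shifts and turns the pose as measured when the row begins, along the tool's axes as they then stand; what a row does not reach is not made up. A row lasts 1/8 s, in which the tool goes at most 62.5 mm and 10.7 degrees, less where a joint would pass 70% of its speed; a pose out of reach is approached as far as the arm can. A call is refused whole if a number of a shift passes 62.5 or a number of a turn 10.7, either way. A call with a gripper value outside its range is refused whole. The fingers move at their own pace and stop on an object; FORCE is the grip in N (left out, the last holds). Time passes only in rows, so rows that do not move let the fingers close. It gives the time, the measured TCP pose, the force and the opening at its end, in the units of the state.
- manip.sense(): the state, without advancing time (a new reading comes with each control period).
- manip.snapshot(name): name is "side" or "top" or "wrist"; returns a dict with "pixels" (480x640x3 uint8, red, green, blue), "camera_matrix" (3x3 intrinsics, pixels), "position" and "rotation" of the camera in the world; the wrist camera has in their place "hand_eye" (4x4, takes a point from camera to tool coordinates, whose origin is the TCP and whose axes are the tool frame's). Camera axes: x right, y up, looking along -z (the intrinsics and any distortion apply to the point x, -y, -z); pixel columns grow to the right and rows downward; lengths in mm; the calibration is good to about 2 mm. The wrist camera is an equidistant fisheye: a pixel r from the principal point sees the ray r / f radians off the axis. A picture is of the moment at which its call begins: read the wrist's pose just before it. There is no depth.
- manip.sign_off(): hands the job in, once; it reports no verdict.
The state is a dict: "clock": time; "qpos": joint angles; "qvel": joint speeds; "effort": joint torques, N m; "eef_pos": TCP position; "tool_rot": TCP orientation; "ft_force": force on the tool from outside, world axes, zero at the start; "torque": the same for the moment, N m; "width": finger opening in mm.
Only numpy, scipy, OpenCV 4.12 (cv2) and the standard library are available. Lean on these libraries where they do the work, as an engineer would, in place of code of your own. Each camera call takes 0.05 s, during which the arm holds its last target.

TASK

Take the finished board off the preheater and lay it flat in the empty place of the board tray. Then stack spacers squarely on the marked spot of the hot plate until the top of the stack meets the gauge's pointer (its edge level with the pointer's blade, no spacer above it; leave the gauge as it is set and the spare spacers off the preheater), and lay the next board from the tray flat and centred on the stack, its long side crosswise to the pointer. Last, start the controller: press the plate key, then the timer key, then the start key, each fully down and one at a time, and never the cool-down key; leave the other things on the bench alone.

Things in the scene. Friction and masses are not known exactly. Their poses are not given: they have to be found in the camera images.
- spot (a point): the stacking spot: centre of the 62 mm square outlined in grey on the preheater's flat dark top, on that surface, 42 mm above the bench. The preheater is a low white case, 240 mm (x) by 220 mm (y), centred on the spot, with a vent housing 62 mm high behind it (120 to 170 mm from the spot in x). Axes are the preheater's: x towards the gauge and vents, y along its width, z up
- mark (a point): tip of the height gauge's pointer, half-way up its steel blade, where a dark line runs: 46 to 57 mm above the plate, clamped. The blade is 10 mm tall (5 mm above and below this point) and 6 mm wide; its tip is 64 mm from the spot in the preheater's +x. The gauge stands on the preheater: base 30 x 50 mm, 12 mm post 104 mm from the spot, rising 88 mm above the plate. Axes as the spot's
- place_a (a point): centre of the floor of the tray's place where the next board waits, 4 mm above the bench. The board tray is open and black, 134 mm (x) by 192 mm (y) outside, walls 4 mm thick and 16 mm high, a like wall between its two places, each 126 mm (x) by 90 mm (y) inside. Axes: x along the places' long sides, y from place_b to place_a, z up
- place_b (a point): centre of the floor of the tray's other, empty place, 94 mm from place_a, for the finished board. Axes as place_a's
- board_done_c (a point): the finished converter board, on the preheater's spot at the start: a green circuit board 110 mm (x) by 70 mm (y), 3 mm thick, with a black transformer block at its centre, 36 mm (x) by 32 mm (y), 24 mm tall, good to grip from above. This point is the block's centre, 15 mm above the board's underside; other parts, up to 14 mm tall, stand only near its corners and long edges. About 160 g
- board_next_c (a point): the next converter board, lying in the tray's place_a at the start; the same size and shape as board_done, with this point likewise at the block's centre, 15 mm above the underside
- thick_c (a point): a thick spacer: square aluminium plate 48 x 48 mm, 18 mm thick, lying flat on the bench at the start; centre of the plate, axes along its sides, z up
- mid1_c (a point): a middle spacer: square aluminium plate 48 x 48 mm, 12 mm thick, lying flat on the bench at the start; centre of the plate, axes along its sides, z up
- mid2_c (a point): a middle spacer: square aluminium plate 48 x 48 mm, 12 mm thick, lying flat on the bench at the start; centre of the plate, axes along its sides, z up
- mid3_c (a point): a middle spacer: square aluminium plate 48 x 48 mm, 12 mm thick, lying flat on the bench at the start; centre of the plate, axes along its sides, z up. Not always there
- mid4_c (a point): a middle spacer: square aluminium plate 48 x 48 mm, 12 mm thick, lying flat on the bench at the start; centre of the plate, axes along its sides, z up. Not always there
- thin1_c (a point): a thin spacer: square aluminium plate 48 x 48 mm, 6 mm thick, lying flat on the bench at the start; centre of the plate, axes along its sides, z up. Not always there
- thin2_c (a point): a thin spacer: square aluminium plate 48 x 48 mm, 6 mm thick, lying flat on the bench at the start; centre of the plate, axes along its sides, z up. Not always there
- key_plate_top (a point): top of the plate key, leftmost (seen from the robot) of four in a row on the controller, a grey box 125 by 180 mm with a key deck 55 mm high and a display hump to 84 mm, 50 mm beyond the row. Cap 15 mm square, top 65 mm above the bench when up, 60 mm fully down, pressed from 61.2 mm; spring 1.2 to 4.2 N, springs back (all keys). Next key 40 mm on. x away from the robot, y left along the row
- key_cool_top (a point): top of the cool-down key, second from the left, cap 15 mm square; must not be pressed in this job
- key_timer_top (a point): top of the timer key, third from the left, cap 15 mm square; it lies 14 mm to the right of the controller box's middle, 35 mm from the box's near edge (the row runs along that edge)
- key_start_top (a point): top of the start key, the rightmost and largest: a round cap of 24 mm diameter, 46 mm from the timer key
- flux_jar: small flux jar, 32 mm across and 34 mm high, origin at its underside (a bystander: leave alone)
- solder_reel: reel of solder wire, 56 mm across, 36 mm high, origin at its underside (a bystander: leave alone)
- multimeter: multimeter lying on its back, 150 x 75 x 36 mm, origin at its underside (a bystander: leave alone)
- tip_cleaner: steel tip-cleaner cup, 60 mm across, 45 mm high, origin at its underside (a bystander: leave alone)
Mind the look-alikes: they are no part of the job. What is shaped like the part that bears thick_c but orange is not meant. What is shaped like the part that bears mid1_c but brown is not meant.

How it is judged:
By the outcome, as a careful person would: the job done as asked, in the order asked, and still so for the second after the job is handed in, with the robot touching nothing.
Of mid3, mid4, thin1, thin2 only 2 to 4 are there at a start; the rules pass over those that are not, and their reading is None.
At some moment in a run one of board_next, thick, mid1, mid2, mid3, mid4, thin1, thin2 may be knocked a few centimetres aside while the robot is not near it.
Once in a run the grip may slacken for a moment while it holds something.
It also fails if it takes over 208 s, if anything falls off the work surface, if the arm or the gripper's body presses on something with over 40 N, if the wrist force passes 120 N, or if a joint passes its speed limit or range.

## Working session

There is one attempt and no reset: what is moved stays moved. The work goes in short steps, Python scripts to look and compute and a shell command to move; the robot and the scene stay as the last step left them, time stands still between calls to the robot, and variables do not carry over. Pictures are saved under pics/ and viewed, and the job is handed in when it is done.

```bash
ls; mkdir -p pics; cat > h.py <<'E'
import numpy as np,cv2
from station import manip
from scipy.spatial.transform import Rotation as R
def snap(n,f=None):
    s=manip.sense(); d=manip.snapshot(n); d['s']=s; d['name']=n
    if f: cv2.imwrite('pics/'+f+'.png',np.array(d['pixels'])[:,:,::-1])
    return d
E
python3 - <<'E'
from h import *
print(manip.sense(), manip.grasp_offset)
for n in ['top','side','wrist']:
    d=snap(n,n+'0'); print({k:(np.array(v).round(4).tolist()) for k,v in d.items() if k not in('pixels','s','name')})
E
```

```text
pics
{'clock': 0.0, 'qpos': array([ 1.05671488e+00,  2.63544930e-01, -4.89781789e-02,  1.25940032e+00,
        9.07431529e-06,  1.41551505e+00]), 'qvel': array([3.85468318e-04, 9.85232857e-04, 1.73331724e-05, 2.24320839e-04,
       5.70319345e-04, 8.93256204e-04]), 'effort': array([ 5.46237148e-03, -6.37629032e+01,  3.84577453e+01,  1.34838882e-02,
        9.41436292e-05,  1.50633741e-05]), 'eef_pos': array([184.20159495, 491.31148982, 230.79855846]), 'tool_rot': array([ 0.69613358, -0.12630955,  0.12604171, -0.69538293]), 'ft_force': array([-0.67758128,  0.32689209,  0.21059922]), 'torque': array([ 0.03975285, -0.01461658, -0.04842727]), 'width': 85.55384525630349} 18.700000000000003
{'camera_matrix': [[614.1264, 0.0, 322.6052], [0.0, 614.1264, 243.369], [0.0, 0.0, 1.0]], 'position': [415.2499, 22.8925, 1439.6907], 'rotation': [-0.0263, 0.0324, 0.7119, -0.701]}
{'camera_matrix': [[479.2128, 0.0, 310.0476], [0.0, 479.2128, 239.4434], [0.0, 0.0, 1.0]], 'position': [450.8799, 809.5507, 759.2602], 'rotation': [-0.0288, 0.4197, 0.9063, -0.0396]}
{'camera_matrix': [[371.6483, 0.0, 316.6771], [0.0, 371.6483, 243.3553], [0.0, 0.0, 1.0]], 'hand_eye': [[-0.0001, -0.9474, -0.3202, -82.1201], [0.0001, 0.3202, -0.9474, -143.4363], [1.0, -0.0001, 0.0001, 0.0814], [0.0, 0.0, 0.0, 1.0]]}
```

View pics/top0.png

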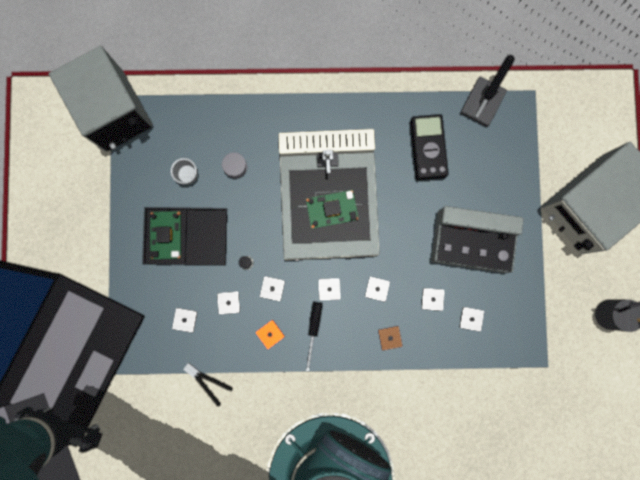

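View pics/side0.png

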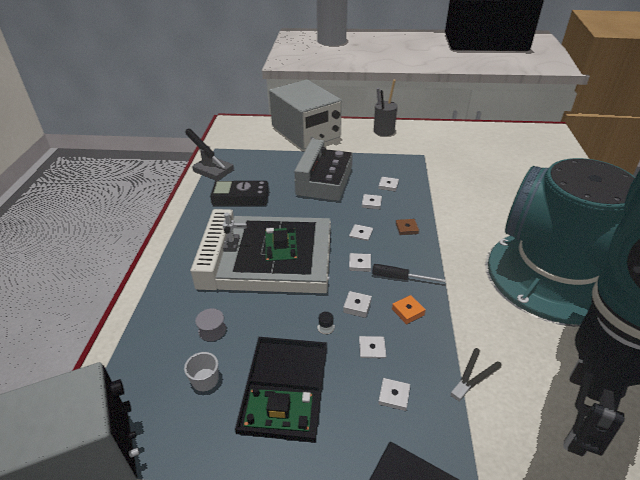

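View pics/wrist0.png

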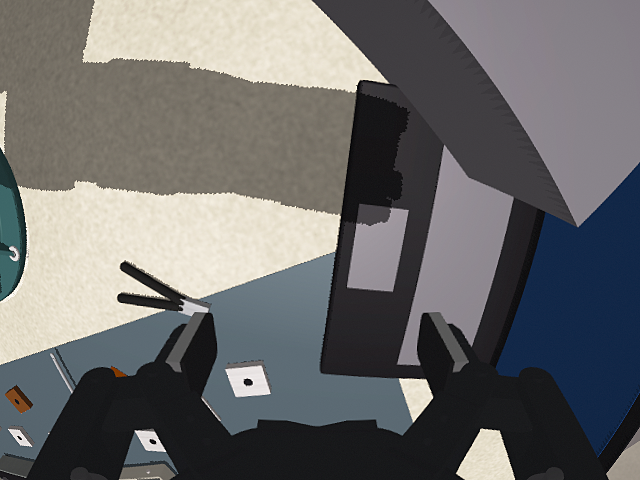

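```bash
cat >> h.py <<'E'
def ray(d,uv):
    K=np.array(d['camera_matrix']); u,v=uv
    if d['name']=='wrist':
        x=(u-K[0,2])/K[0,0]; y=(v-K[1,2])/K[1,1]; r=np.hypot(x,y); k=np.sin(r)/r if r>1e-9 else 1
        c=np.array([x*k,-y*k,-np.cos(r)]); H=np.array(d['hand_eye']); Rt=R.from_quat(d['s']['tool_rot']).as_matrix()
        return Rt@H[:3,3]+d['s']['eef_pos'], Rt@H[:3,:3]@c
    c=np.array([(u-K[0,2])/K[0,0],-(v-K[1,2])/K[1,1],-1]); 
    return np.array(d['position']),R.from_quat(d['rotation']).as_matrix()@c
def plane(d,uv,z):
    o,r=ray(d,uv); return o+r*(z-o[2])/r[2]
def tri(d1,p1,d2,p2):
    o1,r1=ray(d1,p1);o2,r2=ray(d2,p2); r1=r1/np.linalg.norm(r1); r2=r2/np.linalg.norm(r2)
    A=np.stack([r1,-r2],1); t=np.linalg.lstsq(A,o2-o1,rcond=None)[0]
    a=o1+t[0]*r1;b=o2+t[1]*r2; return (a+b)/2,np.linalg.norm(a-b)
def proj(d,P):
    K=np.array(d['camera_matrix'])
    if d['name']=='wrist':
        H=np.array(d['hand_eye']); Rt=R.from_quat(d['s']['tool_rot']).as_matrix()
        c=H[:3,:3].T@(Rt.T@(np.array(P)-d['s']['eef_pos'])-H[:3,3]); c=c*[1,-1,-1]
        th=np.arctan2(np.hypot(c[0],c[1]),c[2]); n=np.hypot(c[0],c[1])
        return K[0,0]*th*c[0]/n+K[0,2],K[1,1]*th*c[1]/n+K[1,2]
    c=R.from_quat(d['rotation']).as_matrix().T@(np.array(P)-d['position'])*[1,-1,-1]
    return K[0,0]*c[0]/c[2]+K[0,2],K[1,1]*c[1]/c[2]+K[1,2]
def crop(d,x0,y0,x1,y1,k,f):
    im=np.array(d['pixels'])[y0:y1,x0:x1,::-1]; cv2.imwrite('pics/'+f+'.png',cv2.resize(im,None,fx=k,fy=k,interpolation=cv2.INTER_CUBIC))
def white(d,lo=185,amin=40,amax=5000):
    im=np.array(d['pixels']).astype(int); m=((im.min(2)>lo)&(im.max(2)-im.min(2)<14)).astype(np.uint8)
    c,_=cv2.findContours(m,cv2.RETR_EXTERNAL,cv2.CHAIN_APPROX_NONE)
    return [q for q in c if amin<cv2.contourArea(q)<amax]
E
python3 - <<'E'
from h import *
d=snap('top');s=snap('side')
crop(s,340,160,440,420,2.3,'sideA')
crop(s,180,190,340,310,5,'sideB')
crop(d,130,120,390,340,3,'topA')
crop(d,360,180,540,340,4,'topB')
for q in white(d,170):
    r=cv2.minAreaRect(q); print('top',np.round(r[0],1),np.round(r[1],1),round(r[2],1),plane(d,r[0],10).round(1))
for q in white(s,170):
    r=cv2.minAreaRect(q); print('side',np.round(r[0],1),np.round(r[1],1),round(r[2],1),plane(s,r[0],10).round(1))
E
```

```text
top [190.7 370.8] [14.  8.] 36.9 [245.7 316.5  10. ]
top [184.1 319.6] [21.1 21.5] 10.6 [362.4 331.9  10. ]
top [472.  318.7] [21.2 21.2] 10.3 [ 353.9 -333.9   10. ]
top [228.  302.5] [21.9 21.8] 84.8 [400.1 230.6  10. ]
top [433.1 299.1] [21.2 21.9] 4.1 [ 400.5 -244.9   10. ]
top [329. 289.] [22. 22.] 90.0 [427.7  -3.7  10. ]
top [377.3 288.8] [21.8 21.8] 14.0 [ 426.3 -115.9   10. ]
top [271.8 288.3] [21.7 21.8] 12.5 [431.3 129.   10. ]
top [186.6 173.3] [14.8 17. ] 26.6 [704.6 327.   10. ]
top [326.4 144.3] [27.8 95.5] 87.4 [769.4  -3.3  10. ]
side [394.4 392.3] [28.9 23.2] 13.0 [362.8 331.3  10. ]
side [372.5 346. ] [20. 25.] 90.0 [400.7 234.7  10. ]
side [357.4 301.2] [23.8 16.7] 14.0 [431.7 121.9  10. ]
side [360. 260.] [14. 20.] 90.0 [428.5  -6.   10. ]
side [361.  231.4] [20.4 12. ] 12.5 [ 427.7 -110.    10. ]
side [211.9 240.5] [19.7 69.7] 20.0 [787.5 -48.8  10. ]
side [371.8 199.7] [17.5 10.1] 5.7 [ 401.  -246.1   10. ]
side [388.3 181.8] [17.5  8.9] 8.1 [ 354.9 -335.4   10. ]
side [492.5  71.5] [ 3. 23.] 90.0 [  -86.7 -1173.3    10. ]
side [560.8  62.7] [47.3 23.8] 1.9 [ -384.7 -1283.7    10. ]
```

View pics/sideA.png

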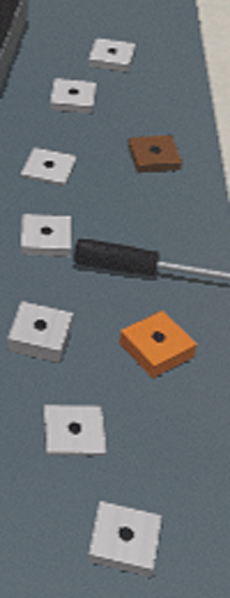

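View pics/sideB.png

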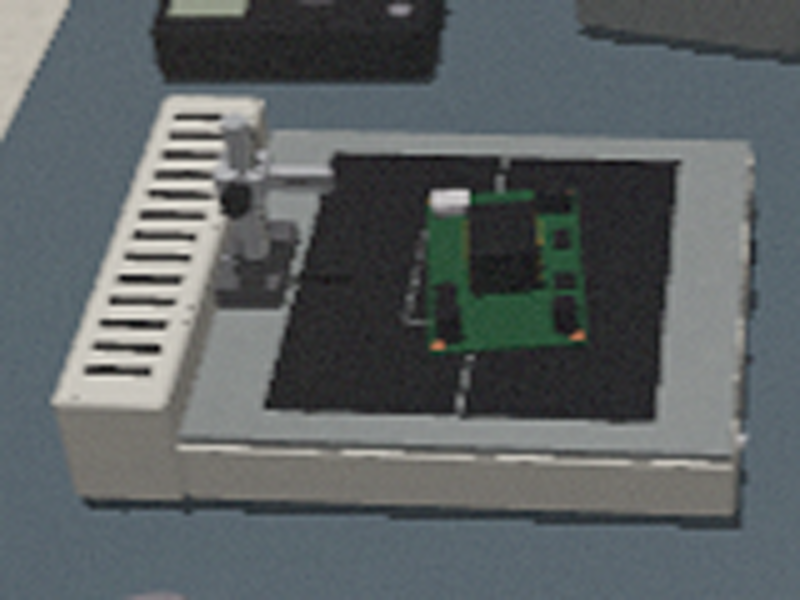

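View pics/topA.png

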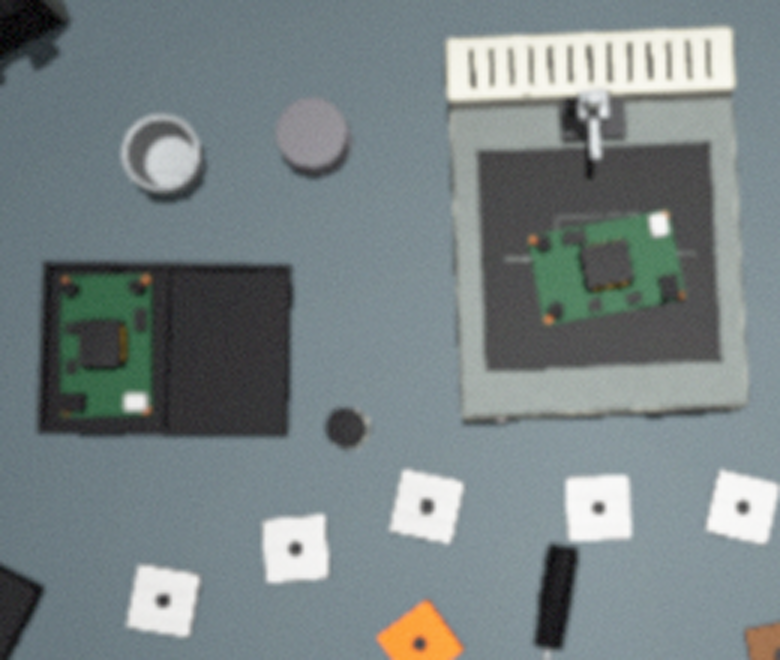

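View pics/topB.png

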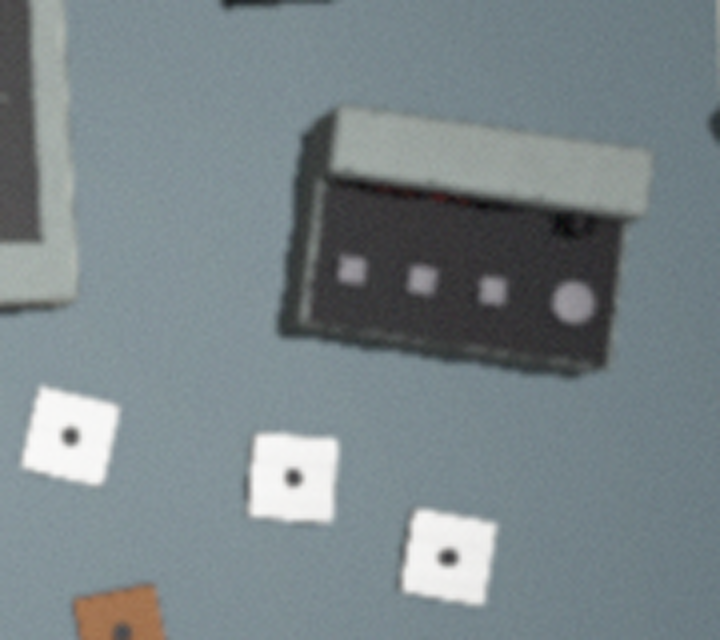

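```bash
cat >> h.py <<'E'
def green(d,amin=200):
    im=np.array(d['pixels']).astype(int); m=((im[:,:,1]>im[:,:,0]+20)&(im[:,:,1]>im[:,:,2]+10)).astype(np.uint8)
    m=cv2.morphologyEx(m,cv2.MORPH_CLOSE,np.ones((9,9)))
    c,_=cv2.findContours(m,cv2.RETR_EXTERNAL,cv2.CHAIN_APPROX_NONE)
    return [q for q in c if amin<cv2.contourArea(q)]
def rectw(d,q,z):
    P=np.array([plane(d,p[0],z)[:2] for p in q],np.float32); r=cv2.minAreaRect(P)
    b=cv2.boxPoints(r); e=max([b[1]-b[0],b[2]-b[1]],key=np.linalg.norm); return np.round(r[0],1),np.round(sorted(r[1]),1),round(np.degrees(np.arctan2(e[1],e[0]))%180,1)
def holes(d,qs):
    im=cv2.cvtColor(np.array(d['pixels']),cv2.COLOR_RGB2GRAY).astype(float); out=[]
    for q in qs:
        x,y,w,h=cv2.boundingRect(q); m=np.zeros(im.shape,np.uint8); cv2.drawContours(m,[q],-1,1,-1); m=cv2.erode(m,np.ones((3,3)))
        bg=np.median(im[m>0]); wt=np.clip(bg-15-im,0,None)*m
        yy,xx=np.mgrid[:480,:640]; out.append((float((wt*xx).sum()/wt.sum()),float((wt*yy).sum()/wt.sum())))
    return out
E
python3 - <<'E'
from h import *
d=snap('top');s=snap('side')
for q in green(d): print('g',rectw(d,q,45 if cv2.boundingRect(q)[0]>250 else 7))
for q in green(s): print('gs',rectw(s,q,45 if cv2.boundingRect(q)[1]<300 else 7))
f=lambda q:300<cv2.contourArea(q)<600
T=[q for q in white(d,170) if f(q)]; S=[q for q in white(s,170,60) if 340<cv2.boundingRect(q)[0]<400]
hs=holes(s,S)
for q,h in zip(T,holes(d,T)):
    b=min(((tri(d,h,s,g),g) for g in hs),key=lambda t:t[0][1]+0*abs(t[0][0][2]))
    print(np.round(h,1),np.round(b[1],1),b[0][0].round(1),round(b[0][1],1),rectw(d,q,10))
Rm=R.from_quat(manip.sense()['tool_rot']).as_matrix(); print(Rm.round(3))
E
```

```text
g (array([560.9, 377.8]), array([ 70.2, 111.2]), np.float32(0.2))
g (array([610.5, -12.2]), array([ 71.5, 111.1]), np.float32(100.1))
gs (array([561.6, 377.9]), array([ 71. , 111.2]), np.float32(0.5))
gs (array([611.1,  -7.7]), array([ 70.6, 102.7]), np.float32(100.2))
[183.9 319.7] [394.3 391.7] [362.8 331.8  12.7] 0.8 (array([362.4, 332. ]), array([48.8, 48.8]), np.float32(169.7))
[471.6 318.9] [388.4 181.7] [ 354.3 -332.5   12.4] 1.6 (array([ 353.9, -333.8]), array([49. , 49.4]), np.float32(168.3))
[228.  302.5] [372.1 345.7] [400.7 231.1   6.3] 1.0 (array([400.1, 230.6]), array([50.5, 50.6]), np.float32(4.3))
[432.9 299. ] [371.5 199.4] [ 401.4 -244.2   12.4] 1.3 (array([ 400.9, -245. ]), array([49.3, 50. ]), np.float32(174.2))
[329.1 288.8] [357.1 300.8] [ 429.2   -6.5 -128.4] 0.4 (array([427.7,  -3.7]), array([50.9, 51.1]), np.float32(89.1))
[377.2 288.6] [360.9 230.9] [ 427.4 -116.     6.6] 1.2 (array([ 426.6, -115.9]), array([50.1, 50.6]), np.float32(75.1))
[271.9 288.4] [357.1 300.8] [431.9 128.2  18.2] 1.5 (array([431.4, 129. ]), array([50.4, 50.7]), np.float32(167.0))
[[ 0.936 -0.     0.351]
 [-0.351 -0.     0.936]
 [-0.    -1.    -0.   ]]
```

```bash
python3 - <<'E'
from h import *
d=snap('top');s=snap('side')
q=[q for q in white(d,170) if abs(cv2.boundingRect(q)[0]+11-329)<6 and cv2.boundingRect(q)[1]>200]
g=[q for q in white(s,170,60) if abs(cv2.boundingRect(q)[1]-260)<14 and cv2.boundingRect(q)[0]>300]
print(tri(d,holes(d,q)[0],s,holes(s,g)[0]))
print(tri(d,(328.3,172),s,(246.4,225.6)))
crop(d,270,120,390,270,4,'ptop'); crop(s,215,195,265,255,10,'pside')
E
```

```text
(array([428.64084097,  -4.04248558,  12.10495334]), np.float64(1.0760448394444722))
(array([684.78917709,  -4.89598442,  97.25473448]), np.float64(1.1422605715236205))
```

View pics/ptop.png

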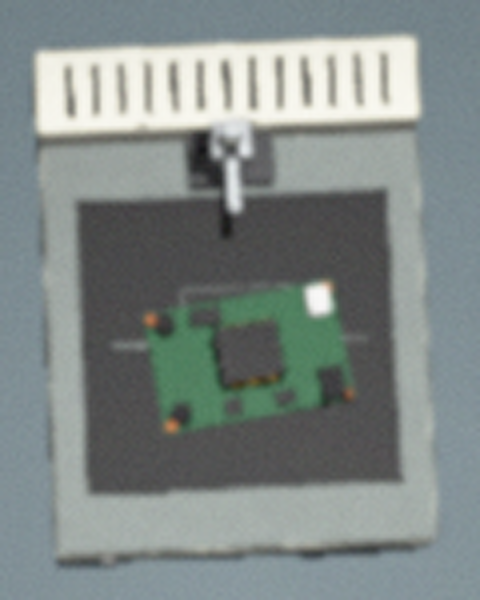

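View pics/pside.png

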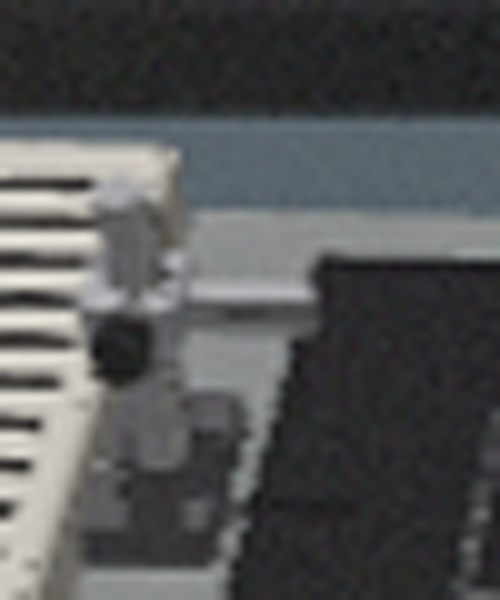

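```bash
cat > go.py <<'E'
import sys
from h import *
# usage: go.py X Y Z yawx  -> tool shift, then turn
x,y,z,w=map(float,sys.argv[1:5]); s=manip.sense(); M=R.from_quat(s['tool_rot']).as_matrix()
yaw=np.degrees(np.arctan2(M[1,0],M[0,0])); p=s['eef_pos']
sh=M.T@(np.array([x,y,z])-p); t=(-(w-yaw)+90)%180-90
if len(sys.argv)>5: t=-(w-yaw)
print('t',round(s['clock'],2),'pos',p.round(1),'yaw',round(yaw,1),'w',round(s['width'],1),'F',s['ft_force'].round(1),'tilt',(M[:,1]).round(3))
a=np.radians(yaw-0); 
y2=np.radians(yaw-t); D=np.array([x,y,z])-p
sh2=[np.cos(y2)*D[0]+np.sin(y2)*D[1],-D[2],-(-np.sin(y2)*D[0]+np.cos(y2)*D[1])*-1]
print('shift now',sh.round(1),'turn y',round(t,1),'| shift after turn',np.round(sh2,1))
E
python3 go.py 610 -12 230 10.1
python3 -m jog '[48,0,-26.7,0,0,0,1,48,0,-26.7,0,0,0,1,48,0,-26.7,0,0,0,1,48,0,-26.7,0,0,0,1,48,0,-26.7,0,0,0,1,48,0,-26.7,0,0,0,1,48,0,-26.7,0,0,0,1,48,0,-26.7,0,0,0,1,48,0,-26.7,0,0,0,1,48,0,-26.7,0,0,0,1,48,0,-26.7,0,0,0,1,48,0,-26.7,0,0,0,1,0,0,0,0,-10.2,0,1,0,0,0,0,-10.2,0,1,0,0,0,0,-10.2,0,1,0,0,0,0,0,0,1]'
python3 go.py 610 -12 230 10.1
```

```text
t 0.45 pos [184.3 491.5 231.2] yaw -20.6 w 85.5 F [-0.5  0.3 -0.6] tilt [-0. -0. -1.]
shift now [ 575.4    1.3 -322. ] turn y -30.7 | shift after turn [ 330.8    1.2 -570.4]
clock: 2.45
eef_pos: [625.9, -28.1, 230.0]
tool_rot: [-0.703, -0.068, 0.066, 0.705]
ft_force: [-0.0, -0.2, 0.1]
width: 85.5
t 2.45 pos [625.9 -28.1 230. ] yaw 10.9 w 85.5 F [-0.  -0.2  0.1] tilt [ 0.002  0.002 -1.   ]
shift now [-12.6   0.   18.8] turn y 0.8 | shift after turn [-12.8   0.   18.6]
```

```bash
python3 - <<'E'
from h import *
w=snap('wrist','w1')
for q in green(w,2000): print(rectw(w,q,45))
print(proj(w,(684.8,-4.9,97.3)),proj(w,(609,-12,69)))
E
```

```text
(array([612.2, -13.1]), array([ 70.9, 110.3]), np.float32(99.7))
(np.float64(330.44118923409764), np.float64(300.82165165195045)) (np.float64(339.14110289570505), np.float64(204.21312088597875))
```

View pics/w1.png

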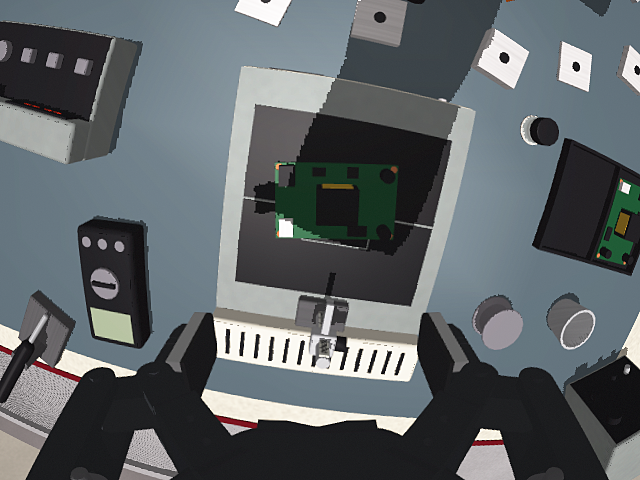

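```bash
python3 go.py 611.5 -12.7 100 9.8
python3 -m jog '[-5.5,22,8.5,0,0.5,0,1,-5,30,8,0,0.5,0,1,0,40,0,0,0,0,1,0,25,0,0,0,0,1,0,0,0,0,0,0,1,0,0,0,0,0,0,1]'
python3 go.py 611.5 -12.7 46 9.8
```

```text
t 2.5 pos [625.9 -28.  230.1] yaw 10.8 w 85.3 F [-0.4 -0.6 -0.3] tilt [ 0.002  0.002 -1.   ]
shift now [-11.6 130.1  17.6] turn y 1.0 | shift after turn [-11.5 130.1  17.6]
clock: 3.25
eef_pos: [613.1, -12.7, 111.8]
tool_rot: [-0.705, -0.053, 0.05, 0.706]
ft_force: [0.1, 0.1, 0.2]
width: 85.5
t 3.25 pos [613.1 -12.7 111.8] yaw 8.4 w 85.5 F [0.1 0.1 0.2] tilt [ 0.005  0.001 -1.   ]
shift now [-2.  65.8  0.2] turn y -1.4 | shift after turn [-1.6 65.8  0.3]
```

```bash

python3 -m jog '[-1.5,25,0,0,-1.4,0,1,0,20,0,0,0,0,1,0,12,0,0,0,0,1,0,0,0,0,0,0,1,0,0,0,0,0,0,1]'
python3 go.py 611.5 -12.7 46 9.8
python3 - <<'E'
from h import *
w=snap('wrist','w2')
E
```

```text
clock: 3.88
eef_pos: [615.7, -13.4, 59.3]
tool_rot: [0.705, 0.064, -0.054, -0.704]
ft_force: [-0.1, 1.4, 1.3]
width: 85.2
t 3.88 pos [615.7 -13.4  59.3] yaw 9.6 w 85.2 F [-0.1  1.4  1.3] tilt [ 0.014  0.    -1.   ]
shift now [-4.2 13.2  1.4] turn y -0.2 | shift after turn [-4.  13.3  1.4]
```

View pics/w2.png

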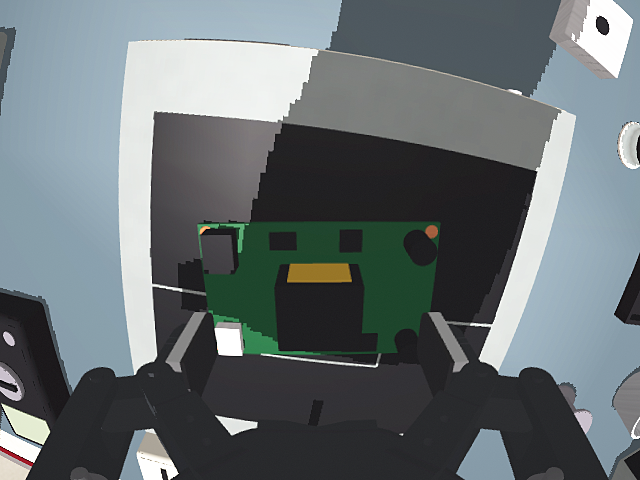

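```bash
cat > go.py <<'E'
import sys
from h import *
x,y,z,w=map(float,sys.argv[1:5]); s=manip.sense(); M=R.from_quat(s['tool_rot']).as_matrix()
yaw=np.degrees(np.arctan2(M[1,0],M[0,0])); p=s['eef_pos']
dw=w-yaw
if len(sys.argv)<6: dw=(dw+90)%180-90
w=np.radians(yaw+dw); X=np.array([np.cos(w),np.sin(w),0]); Y=np.array([0,0,-1.]); T=np.stack([X,Y,np.cross(X,Y)],1)
D=np.array([x,y,z])-p
print('t',round(s['clock'],2),'pos',p.round(1),'yaw',round(yaw,1),'w',round(s['width'],1),'F',s['ft_force'].round(1))
print('shift now',(M.T@D).round(1),'turn',np.degrees((R.from_matrix(M.T@T)).as_rotvec()).round(1),'| shift after turn',(T.T@D).round(1))
E
python3 go.py 611.8 -12.7 46 9.8
python3 -m jog '[-4,0,1.4,0,0,0.8,0.62,0,0,0,0,0,0,0.62,0,0,0,0,0,0,0.62]'
python3 go.py 611.8 -12.7 46 9.8
```

```text
t 3.92 pos [615.7 -13.4  59.3] yaw 9.6 w 85.4 F [-0.4  0.5 -0.3]
shift now [-3.9 13.2  1.4] turn [ 0.1 -0.2  0.8] | shift after turn [-3.7 13.3  1.3]
clock: 4.3
eef_pos: [611.7, -12.7, 60.3]
tool_rot: [0.706, 0.059, -0.059, -0.704]
ft_force: [0.3, 0.1, 0.7]
width: 53.1
t 4.3 pos [611.7 -12.7  60.3] yaw 9.5 w 53.1 F [0.3 0.1 0.7]
shift now [ 0.1 14.3 -0. ] turn [ 0.2 -0.3 -0. ] | shift after turn [ 0.1 14.3 -0. ]
```

```bash

python3 -m jog '[0,9,0,0,0,0,0.62,0,6,0,0,0,0,0.62,0,0,0,0,0,0,0.62]'
python3 go.py 611.8 -12.7 46 9.8
python3 - <<'E'
from h import *
w=snap('wrist','w3')
E
```

```text
clock: 4.68
eef_pos: [611.5, -12.7, 43.9]
tool_rot: [0.706, 0.059, -0.059, -0.704]
ft_force: [-0.8, 1.6, -0.4]
width: 53.1
t 4.67 pos [611.5 -12.7  43.9] yaw 9.5 w 53.1 F [-0.8  1.6 -0.4]
shift now [ 0.3 -2.1 -0.1] turn [ 0.1 -0.3 -0. ] | shift after turn [ 0.3 -2.1 -0.1]
```

View pics/w3.png

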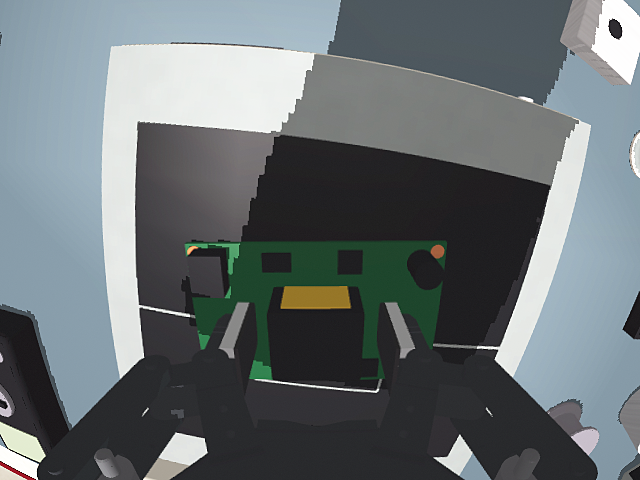

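```bash

python3 -m jog '[0,-2.5,0,0,0,0,0.62,0,0,0,0,0,0,0,0,0,0,0,0,0,0,0,0,0,0,0,0,0]' 60
python3 go.py 611.8 -12.7 46 9.8
python3 -m jog '[0,0,0,0,0,0,0,0,-15,0,0,0,0,0,0,-20,0,0,0,0,0,0,0,0,0,0,0,0]' 60
python3 go.py 611.8 -12.7 46 9.8
python3 - <<'E'
from h import *
w=snap('wrist','w4')
E
```

```text
clock: 5.22
eef_pos: [611.9, -12.8, 47.4]
tool_rot: [0.706, 0.059, -0.059, -0.704]
ft_force: [0.2, -0.3, -2.4]
width: 34.9
t 5.22 pos [611.9 -12.8  47.4] yaw 9.5 w 34.9 F [ 0.2 -0.3 -2.4]
shift now [-0.   1.4  0.1] turn [ 0.2 -0.3  0. ] | shift after turn [-0.   1.4  0.1]
clock: 5.72
eef_pos: [611.9, -12.7, 84.7]
tool_rot: [0.706, 0.059, -0.059, -0.704]
ft_force: [1.3, 0.1, -2.2]
width: 35.0
t 5.72 pos [611.9 -12.7  84.7] yaw 9.5 w 35.0 F [ 1.3  0.1 -2.2]
shift now [-0.1 38.7  0.1] turn [ 0.2 -0.3  0. ] | shift after turn [-0.1 38.7 -0. ]
```

View pics/w4.png

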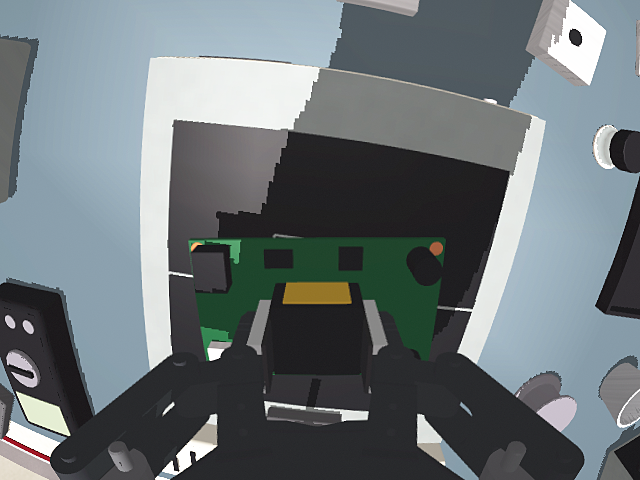

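```bash
cat >> h.py <<'E'
def tray(d,z=16,amin=1500):
    im=np.array(d['pixels']).astype(int); m=((im.max(2)<75)|((im[:,:,1]>im[:,:,0]+20)&(im[:,:,1]>im[:,:,2]+10))).astype(np.uint8)
    m=cv2.morphologyEx(m,cv2.MORPH_CLOSE,np.ones((7,7)))
    c,_=cv2.findContours(m,cv2.RETR_EXTERNAL,cv2.CHAIN_APPROX_NONE)
    return [rectw(d,q,z) for q in c if amin<cv2.contourArea(q)]
E
python3 - <<'E'
from h import *
d=snap('top','t2'); [print(r) for r in tray(d)]
for q in green(d): print('g',rectw(d,q,7))
s=snap('side','s2'); [print('s',r) for r in tray(s)]
E
```

```text
(array([ 87.2, 152.6]), array([168.1, 590.1]), np.float32(89.0))
(array([249.8, 664.7]), array([357.7, 446.4]), np.float32(158.2))
(array([ 530.5, -341.2]), array([122. , 188.8]), np.float32(79.8))
(array([556. , 329.9]), array([130.8, 191.2]), np.float32(89.1))
(array([ 757. , -242.8]), array([ 79.2, 154.7]), np.float32(3.9))
(array([800.2, 478.8]), array([ 86.5, 145.5]), np.float32(122.7))
g (array([560.9, 377.8]), array([ 70.2, 111.2]), np.float32(0.2))
s (array([342.4, 451.5]), array([ 57.5, 131.8]), np.float32(5.0))
s (array([819.5, 418.7]), array([ 52. , 238.7]), np.float32(120.1))
s (array([556.8, 335.7]), array([135.1, 200.5]), np.float32(88.6))
s (array([435.1,  89.5]), array([299. , 616.3]), np.float32(159.8))
s (array([ -143.7, -1111.3]), array([ 868.8, 2663.8]), np.float32(72.9))
s (array([  823.6, -1166.3]), array([1009.8, 2366.1]), np.float32(79.4))
```

```bash
python3 go.py 555.7 283 140 9.5
python3 -m jog '[0,-25,0,0,0,0,0,0,-25,0,0,0,0,0,-1,0,30,0,0,0,0,-1,0,30,0,0,0,0,-1,0,30,0,0,0,0,-1,0,30,0,0,0,0,-1,0,30,0,0,0,0,-1,0,30,0,0,0,0,-1,0,30,0,0,0,0,-1,0,30,0,0,0,0,-1,0,30,0,0,0,0]' 2>&1 | head -5
```

```text
t 5.88 pos [610.7 -12.5  82.6] yaw 9.5 w 34.9 F [ 0.2  0.2 -1.4]
shift now [ -5.4 -58.  300.4] turn [ 0.1  0.  -0.1] | shift after turn [ -5.5 -57.4 300.5]
clock: 7.25
eef_pos: [552.5, 258.4, 125.5]
tool_rot: [0.705, 0.052, -0.063, -0.704]
ft_force: [0.2, -0.4, -2.0]
width: 34.8
```

```bash

python3 -m jog '[0,-4,0,0,-9.9,0,0,0,-3,0,0,-9.9,0,0,0,-2,0,0,-9.9,0,0,0,0,0,0,-9.9,0,0,0,0,0,0,-9.9,0,0,0,0,0,0,-9.9,0,0,0,0,0,0,-9.9,0,0,0,0,0,0,-9,0,0,0,0,0,0,0,0,0]'
python3 go.py 555.7 283 140 89
python3 - <<'E'
from h import *
w=snap('wrist','w5')
E
```

```text
clock: 8.38
eef_pos: [548.7, 260.0, 127.3]
tool_rot: [-0.494, -0.493, 0.509, 0.504]
ft_force: [-0.2, -0.7, -1.0]
width: 34.6
t 8.38 pos [548.7 260.  127.3] yaw 90.3 w 34.6 F [-0.2 -0.7 -1. ]
shift now [ 22.9 -13.   -6.8] turn [-1.5  1.3 -0.4] | shift after turn [ 23.1 -12.7  -6.6]
```

View pics/w5.png

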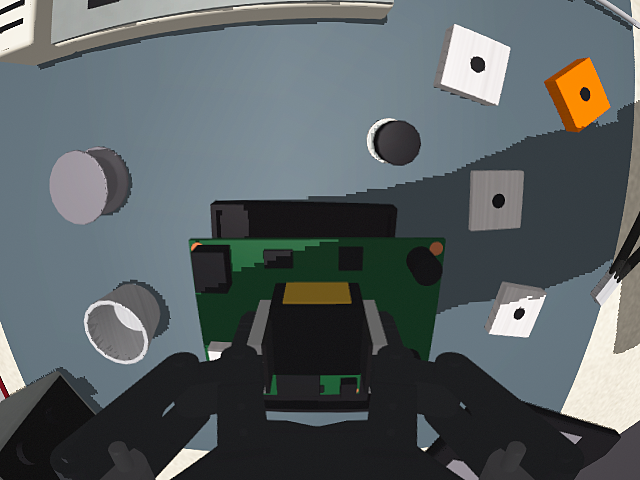

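```bash
python3 - <<'E'
from h import *
w=snap('wrist'); a=plane(w,(211,202),16);b=plane(w,(397,206),16); print(a,b,np.linalg.norm(a-b),np.degrees(np.arctan2(*(a-b)[[1,0]])))
m=(a+b)/2; n=np.array([-(a-b)[1],(a-b)[0],0])/np.linalg.norm(a-b); print('place_b',m+n*49,'m',m)
E
python3 -m jog '[12,20,-3.5,-1.5,1.3,-0.4,0,11,30,-3,0,0,0,0,0,20,0,0,0,0,0,0,0,0,0,0,0,0]'
python3 go.py 555.7 283 30 89
```

```text
[621.68137776 231.31699833  16.        ] [488.54113066 234.98974717  16.        ] 133.19089488444507 -1.5801356784944922
place_b [556.46243285 282.13473978  16.        ] m [555.11125421 233.15337275  16.        ]
clock: 8.98
eef_pos: [555.4, 283.5, 55.3]
tool_rot: [0.509, 0.492, -0.491, -0.508]
ft_force: [0.6, -0.3, -2.0]
width: 34.8
t 8.97 pos [555.4 283.5  55.3] yaw 88.0 w 34.8 F [ 0.6 -0.3 -2. ]
shift now [-0.5 25.3 -0.3] turn [ 0.1 -1.   0. ] | shift after turn [-0.5 25.3 -0.3]
```

```bash

python3 -m jog '[0,20,0,0,-0.6,0,0,0,14,0,0,0,0,0,0,5,0,0,0,0,0,0,0,0,0,0,0,0]'
python3 go.py 556.1 282.8 9.4 88.6
```

```text
clock: 9.48
eef_pos: [557.0, 283.8, 18.0]
tool_rot: [0.508, 0.494, -0.491, -0.506]
ft_force: [0.4, 0.2, -1.7]
width: 34.9
t 9.47 pos [557.  283.8  18. ] yaw 88.3 w 34.9 F [ 0.4  0.2 -1.7]
shift now [-1.1  8.6  0.9] turn [ 0.3 -0.3  0.1] | shift after turn [-1.   8.6  0.9]
```

```bash

python3 -m jog '[-1,4,0.8,0,0,0,0,0,2.5,0,0,0,0,0,0,0,0,0,0,0,0]'
python3 go.py 556.1 282.8 9.4 88.6
python3 -m jog '[0,1,0,0,0,0,0,0,0,0,0,0,0,0]'
python3 go.py 556.1 282.8 9.4 88.6
```

```text
clock: 9.85
eef_pos: [556.8, 283.0, 12.3]
tool_rot: [0.509, 0.495, -0.49, -0.506]
ft_force: [0.2, 0.3, -1.0]
width: 34.8
t 9.85 pos [556.8 283.   12.3] yaw 88.3 w 34.8 F [ 0.2  0.3 -1. ]
shift now [-0.2  2.9  0.7] turn [ 0.4 -0.3  0.1] | shift after turn [-0.2  2.9  0.7]
clock: 10.1
eef_pos: [556.9, 283.0, 11.4]
tool_rot: [0.509, 0.495, -0.49, -0.506]
ft_force: [0.6, -0.6, -1.3]
width: 34.9
t 10.1 pos [556.9 283.   11.4] yaw 88.3 w 34.9 F [ 0.6 -0.6 -1.3]
shift now [-0.3  2.   0.9] turn [ 0.4 -0.3  0.1] | shift after turn [-0.2  2.   0.8]
```

```bash

python3 -m jog '[0,2,0,0,0,0,0,0,0,0,0,0,0,0]'
python3 go.py 556.1 282.8 9.4 88.6
python3 -m jog '[0,1.2,0,0,0,0,0,0,0,0,0,0,0,0]'
python3 go.py 556.1 282.8 9.4 88.6
```

```text
clock: 10.35
eef_pos: [557.1, 283.1, 9.6]
tool_rot: [0.509, 0.495, -0.49, -0.506]
ft_force: [-0.6, -0.7, -0.7]
width: 35.1
t 10.35 pos [557.1 283.1   9.6] yaw 88.3 w 35.1 F [-0.6 -0.7 -0.7]
shift now [-0.3  0.2  1. ] turn [ 0.4 -0.3  0.2] | shift after turn [-0.3  0.2  1. ]
clock: 10.6
eef_pos: [557.1, 283.1, 9.7]
tool_rot: [0.509, 0.495, -0.49, -0.506]
ft_force: [-1.4, -0.9, -0.2]
width: 35.0
t 10.6 pos [557.1 283.1   9.7] yaw 88.3 w 35.0 F [-1.4 -0.9 -0.2]
shift now [-0.4  0.3  1. ] turn [ 0.5 -0.3  0.2] | shift after turn [-0.4  0.3  1. ]
```

```bash

python3 -m jog '[0,0,0,0,0,0,0.6,0,0,0,0,0,0,0.6,0,0,0,0,0,0,0.6,0,-30,0,0,0,0,0.6,0,-45,0,0,0,0,1,0,-45,0,0,0,0,1,0,-40,0,0,0,0,1,0,0,0,0,0,0,1]'
python3 - <<'E'
from h import *
w=snap('wrist','w6')
for q in green(w,1500): print(rectw(w,q,7))
d=snap('top','t3')
for q in green(d): print('t',rectw(d,q,7))
E
```

```text
clock: 11.6
eef_pos: [555.6, 282.5, 173.6]
tool_rot: [0.509, 0.495, -0.49, -0.506]
ft_force: [0.5, 0.5, -0.2]
width: 85.3
(array([561.6, 377. ]), array([ 71.5, 110.8]), np.float32(0.5))
(array([557.5, 282.8]), array([ 70.4, 110.6]), np.float32(178.6))
t (array([556. , 281.2]), array([ 66.6, 109.2]), np.float32(177.8))
```

View pics/w6.png

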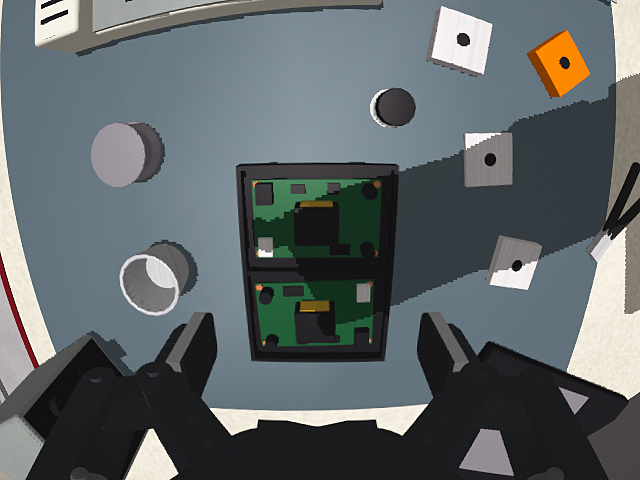

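View pics/t3.png

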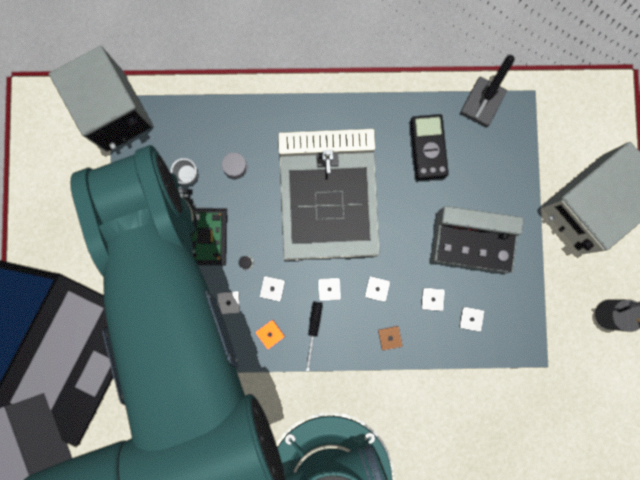

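```bash
python3 - <<'E'
from h import *
d=snap('top'); crop(d,280,130,380,265,5,'spot')
im=cv2.cvtColor(np.array(d['pixels']),cv2.COLOR_RGB2GRAY).astype(int)
m=((im>90)).astype(np.uint8)[176:236,296:366]
n,l,st,c=cv2.connectedComponentsWithStats(m,connectivity=8)
for i in range(1,n):
    if st[i,4]>15:
        ys,xs=np.where(l==i); print(st[i],c[i]+[296,176]); P=np.array([plane(d,(x+296,y+176),42)[:2] for x,y in zip(xs,ys)],np.float32); print(cv2.minAreaRect(P))
# plate dark area
m=(cv2.GaussianBlur(im.astype(np.uint8),(5,5),0)<100).astype(np.uint8); m=cv2.morphologyEx(m,cv2.MORPH_CLOSE,np.ones((5,5)))
cs,_=cv2.findContours(m[:, :],cv2.RETR_EXTERNAL,cv2.CHAIN_APPROX_NONE)
for q in cs:
    x,y,w,h=cv2.boundingRect(q)
    if 280<x<300 and w>60: print('dark',rectw(d,q,42))
E
```

```text
[  1  14  66  33 562] [329.44661922 205.72953737]
((618.1241455078125, -7.525016784667969), (73.08908081054688, 149.34107971191406), 1.1362738609313965)
[32 49 10 11 27] [332.66666667 229.2962963 ]
((561.2037963867188, -13.111549377441406), (18.478225708007812, 23.64790916442871), 25.815237045288086)
[41 48 19 12 77] [347.46753247 231.42857143]
((562.5809936523438, -44.29344177246094), (41.25864028930664, 25.314903259277344), 89.1388168334961)
dark (array([640.5,  -6.3]), array([174.5, 203. ]), np.float32(2.1))
```

View pics/spot.png

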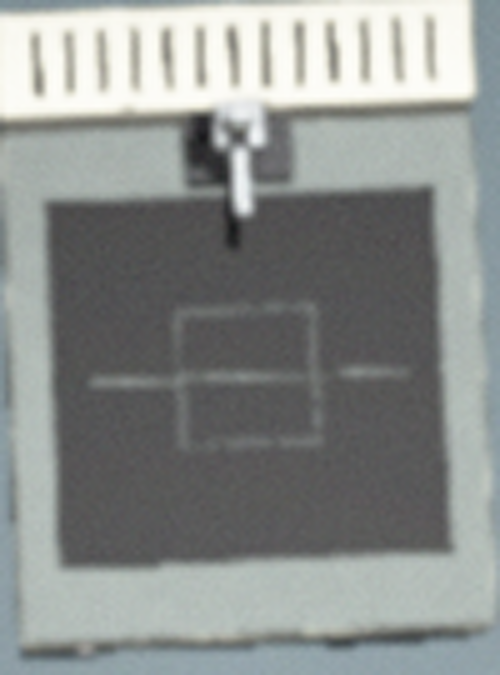

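```bash
python3 - <<'E'
from h import *
d=snap('top')
P=[plane(d,((x+.5)/5-.5+280,(y+.5)/5-.5+130),42) for x,y in [(178,310),(316,303),(320,440),(185,445)]]
P=np.array(P);print(P.round(1),P.mean(0)); 
for i in range(4): e=P[(i+1)%4]-P[i]; print(np.linalg.norm(e),np.degrees(np.arctan2(e[1],e[0]))%90)
s=snap('side');
for q,h in zip(white(s,150,60),holes(s,white(s,150,60))): print(h,plane(s,h,12))
E
python3 go.py 431.9 128.2 120 -11
```

```text
[[651.2  24.9  42. ]
 [653.6 -38.6  42. ]
 [590.1 -39.3  42. ]
 [588.7  22.6  42. ]] [620.89661813  -7.59285078  42.        ]
63.59016517872542 2.1064827757591615
63.51007285148368 0.5926406260999215
61.93845629078861 1.286923848324463
62.60197159462769 2.0883675985803043
(nan, nan) [nan nan nan]
(nan, nan) [nan nan nan]
(187.225, 367.175) [740.98173383 312.10344324  12.        ]
(357.110278372591, 300.80085653104925) [432.46677674 122.52593338  12.        ]
(359.74834437086093, 259.86092715231786) [429.14835842  -4.23752076  12.        ]
(nan, nan) [nan nan nan]
(360.8569587628866, 230.91301546391753) [ 428.2409214  -109.43273976   12.        ]
(nan, nan) [nan nan nan]
(nan, nan) [nan nan nan]
(209.785247706422, 244.13688073394496) [788.23372586 -32.86723344  12.        ]
(371.49498843484963, 199.35774865073245) [ 402.071585  -244.7350563   12.       ]
(388.3378378378378, 181.68050193050192) [ 355.09780075 -333.15408058   12.        ]
(nan, nan) [nan nan nan]
(nan, nan) [nan nan nan]
t 11.85 pos [553.8 281.9 169.4] yaw 88.3 w 85.4 F [0.4 0.4 0.2]
shift now [-157.3   49.3  117.2] turn [  0.  -80.7  -0. ] | shift after turn [ 90.3  49.4 174.1]h.py:50: RuntimeWarning: invalid value encountered in scalar divide
  yy,xx=np.mgrid[:480,:640]; out.append((float((wt*xx).sum()/wt.sum()),float((wt*yy).sum()/wt.sum())))
```

```bash

python3 -m jog '[-31,7,23,0,0,0,1,-31,7,23,0,0,0,1,-31,7,23,0,0,0,1,-31,7,23,0,0,0,1,-18,5,14,0,0,0,1,0,0,0,0,10.2,0,1,0,0,0,0,10.2,0,1,0,0,0,0,10.2,0,1,0,0,0,0,10.2,0,1,0,0,0,0,10.2,0,1,0,0,0,0,10.2,0,1,0,0,0,0,10.2,0,1,0,0,0,0,10.2,0,1,0,0,0,0,10.2,0,1,0,0,0,0,10.2,0,1]'
python3 go.py 431.9 128.2 120 -13
python3 - <<'E'
from h import *
w=snap('wrist','w7')
for q in white(w,150,1200): print(cv2.boundingRect(q),rectw(w,q,18))
E
```

```text
clock: 13.72
eef_pos: [431.3, 137.5, 122.2]
tool_rot: [0.702, -0.112, 0.097, -0.697]
ft_force: [0.5, 0.0, -0.3]
width: 85.5
t 13.72 pos [431.3 137.5 122.2] yaw -17.0 w 85.5 F [ 0.5  0.  -0.3]
shift now [ 3.3  2.2 -8.7] turn [ 0.5 -4.  -1.2] | shift after turn [ 2.6  2.2 -8.9]
(201, 357, 122, 69) (array([558.7,  42.2]), array([82.9, 96.5]), np.float32(91.3))
(40, 285, 49, 48) (array([ 423.4, -104.5]), array([46. , 47.5]), np.float32(165.4))
(117, 253, 69, 66) (array([426.8,  -1. ]), array([47.2, 47.7]), np.float32(0.2))
(420, 126, 48, 70) (array([399.1, 238.9]), array([23.2, 46.1]), np.float32(3.4))
(509, 57, 56, 65) (array([364.1, 327.8]), array([47.3, 48. ]), np.float32(169.4))
```

View pics/w7.png

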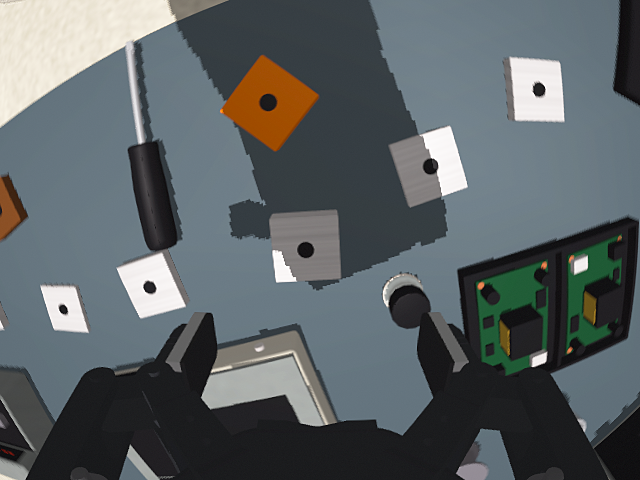

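```bash
cat > sp.py <<'E'
import sys
from h import *
# sp.py z u v u v u v u v [hu hv]
def rep(w,z,v):
    P=np.array([plane(w,p,z) for p in np.array(v).reshape(-1,2)]); C=P[:4]
    e=[C[(i+1)%4]-C[i] for i in range(4)]
    print('ctr',C.mean(0).round(1),'sides',[round(np.linalg.norm(k),1) for k in e],'yaw',[round((np.degrees(np.arctan2(k[1],k[0]))+45)%90-45,1) for k in e],'hole',P[4:].round(1))
if __name__=='__main__':
    v=list(map(float,sys.argv[1:])); rep(snap('wrist'),v[0],v[1:])
E
python3 sp.py 18 270 212 339 210 341 279 273 283 305.5 250
```

```text
ctr [430.7 128.3  18. ] sides [np.float64(47.6), np.float64(51.2), np.float64(49.9), np.float64(53.3)] yaw [np.float64(-15.8), np.float64(-14.9), np.float64(-13.5), np.float64(-17.4)] hole [[432.8 127.6  18. ]]
```

```bash
python3 -m jog '[3,20,-8,0.5,-3,-1.2,0.8,1,30,-1,0,0,0,0.75,0,30,0,0,0,0,0.75,0,15,0,0,0,0,0.75,0,0,0,0,0,0,0.75,0,0,0,0,0,0,0.75]'
python3 go.py 431.8 128 5 -14
```

```text
clock: 14.58
eef_pos: [431.1, 127.2, 23.4]
tool_rot: [0.704, -0.075, 0.074, -0.703]
ft_force: [-0.1, 1.1, 0.3]
width: 64.1
t 14.57 pos [431.1 127.2  23.4] yaw -12.2 w 64.1 F [-0.1  1.1  0.3]
shift now [ 0.5 18.4  1. ] turn [ 0.1  1.8 -0.1] | shift after turn [ 0.4 18.4  1. ]
```

```bash
python3 -m jog '[0.5,10,1,0,1.8,0,0.75,0,6,0,0,0,0,0.75,0,0,0,0,0,0,0.75,0,0,0,0,0,0,0.75]'
python3 go.py 431.8 128 5 -14
python3 - <<'E'
from h import *
snap('wrist','w8')
E
```

```text
clock: 15.08
eef_pos: [432.6, 128.2, 7.3]
tool_rot: [0.702, -0.086, 0.086, -0.702]
ft_force: [0.8, -0.0, -0.3]
width: 63.7
t 15.07 pos [432.6 128.2   7.3] yaw -14.0 w 63.7 F [ 0.8 -0.  -0.3]
shift now [-0.7  2.3 -0.4] turn [0. 0. 0.] | shift after turn [-0.7  2.3 -0.4]
```

View pics/w8.png

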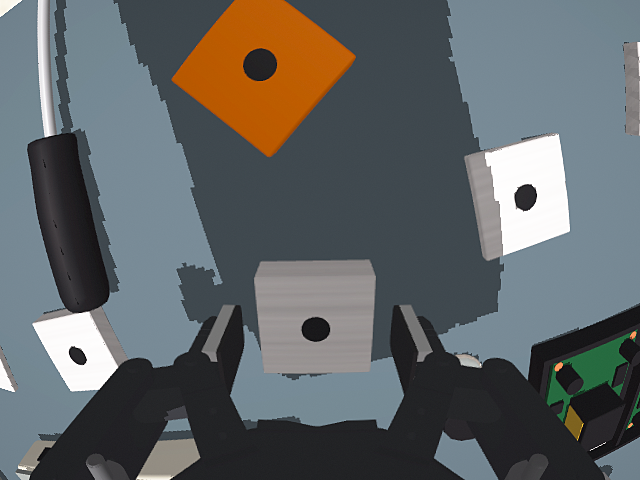

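```bash
python3 - <<'E'
from h import *
w=snap('wrist'); d=snap('top','t4')
for z in (6,12,18): print(z,plane(w,(525.5,196.5),z),plane(d,(228,302.5),z), plane(w,(260,64),z),plane(d,(270,334.5),z),'thick',plane(w,(315.5,329),z),plane(d,(271.9,288.4),z),'m1',plane(w,(78,355),z),plane(d,(329.1,288.8),z))
E
```

```text
6 [401.47953807 231.11322554   6.        ] [400.1397725  231.19252937   6.        ] [325.02380957 132.72340175   6.        ] [324.92475645 134.42096901   6.        ] thick [440.18504222 125.81228547   6.        ] [431.17941047 129.07756191   6.        ] m1 [432.65280401 -11.35672123   6.        ] [428.1561407  -4.0056342   6.       ]
12 [399.46619024 227.67580158  12.        ] [400.20300863 230.32079308  12.        ] [326.18037105 133.36529041  12.        ] [325.30276765 133.95422199  12.        ] thick [436.56693644 126.74071397  12.        ] [431.11274562 128.63317706  12.        ] m1 [429.34699022  -4.74116738  12.        ] [428.10212824  -3.89306546  12.        ]
18 [397.4528424  224.23837762  18.        ] [400.26624475 229.44905678  18.        ] [327.33693252 134.00717907  18.        ] [325.68077884 133.48747497  18.        ] thick [432.94883065 127.66914247  18.        ] [431.04608076 128.18879222  18.        ] m1 [426.04117643   1.87438646  18.        ] [428.04811578  -3.78049673  18.        ]
```

```bash
python3 -m jog '[-0.3,3,0,0,0,0,0.75,0,2,0,0,0,0,0.75,0,0,0,0,0,0,0.75]'
python3 -m jog '[0,2,0,0,0,0,0.75,0,0,0,0,0,0,0.75]'; python3 -m jog '[0,2,0,0,0,0,0.75,0,0,0,0,0,0,0.75]'
```

```text
clock: 15.6
eef_pos: [432.4, 128.3, 2.2]
tool_rot: [0.702, -0.086, 0.086, -0.702]
ft_force: [0.3, 0.2, -0.5]
width: 64.3
clock: 15.85
eef_pos: [432.4, 128.3, 0.0]
tool_rot: [0.702, -0.086, 0.086, -0.702]
ft_force: [-0.2, 0.3, -0.1]
width: 63.9
clock: 16.1
eef_pos: [432.4, 128.3, -2.1]
tool_rot: [0.702, -0.086, 0.086, -0.702]
ft_force: [1.1, -0.6, -0.7]
width: 64.2
```

```bash
python3 -m jog '[0,-2,0,0,0,0,0.75,0,0,0,0,0,0,0,0,0,0,0,0,0,0,0,0,0,0,0,0,0]' 60
python3 go.py 432 128 0 -14
python3 -m jog '[0,-20,0,0,0,0,0,0,-30,0,0,0,0,0,0,-30,0,0,0,0,0,0,-20,0,0,0,0,0,0,0,0,0,0,0,0,0,0,0,0,0,0,0]' 60
python3 go.py 620.9 -7.6 120 1.5
python3 - <<'E'
from h import *
snap('wrist','w9')
E
```

```text
clock: 16.6
eef_pos: [432.5, 128.3, 0.5]
tool_rot: [0.702, -0.086, 0.086, -0.702]
ft_force: [0.3, -0.0, -1.5]
width: 46.6
t 16.6 pos [432.5 128.3   0.5] yaw -14.0 w 46.6 F [ 0.3 -0.  -1.5]
shift now [-0.4  0.5 -0.4] turn [0.  0.  0.1] | shift after turn [-0.4  0.5 -0.4]
clock: 17.35
eef_pos: [431.4, 128.2, 102.0]
tool_rot: [0.702, -0.086, 0.086, -0.701]
ft_force: [-0.7, 0.2, -1.0]
width: 46.5
t 17.35 pos [431.4 128.2 102. ] yaw -14.0 w 46.5 F [-0.7  0.2 -1. ]
shift now [216.7 -18.1 -86. ] turn [  0.1 -15.5  -0.1] | shift after turn [ 185.9  -18.  -140.8]
```

View pics/w9.png

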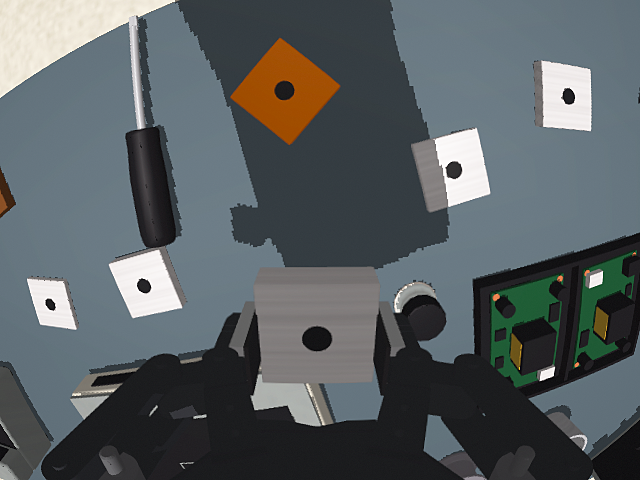

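```bash
cat > hold.py <<'E'
import sys
from h import *
# hold.py u v dz : offset of held hole centre in tool x,z
u,v,dz=map(float,sys.argv[1:4]); w=snap('wrist'); p=w['s']['eef_pos']; P=plane(w,(u,v),p[2]+dz)
print((R.from_quat(w['s']['tool_rot']).as_matrix().T@(P-p)).round(1))
E
python3 hold.py 317 338.5 17.5
python3 -m jog '[33,-6,-13,0,0,0,0,33,-6,-13,0,0,0,0,33,-4,-13,0,0,0,0,33,0,-13,0,0,0,0,33,0,-13,0,0,0,0,22,0,-8,0,0,0,0,0,0,0,0,-8,0,0,0,0,0,0,-7.5,0,0,0,0,0,0,0,0,0,0,0,0,0,0,0,0]'
python3 go.py 620.9 -7.6 80 1.5
python3 - <<'E'
from h import *
snap('wrist','w10')
E
```

```text
[  0.7 -17.5   0.2]
clock: 18.7
eef_pos: [596.8, 8.2, 107.6]
tool_rot: [-0.707, -0.005, 0.016, 0.707]
ft_force: [-0.4, 0.7, -1.3]
width: 46.4
t 18.7 pos [596.8   8.2 107.6] yaw 1.7 w 46.4 F [-0.4  0.7 -1.3]
shift now [ 24.   27.2 -16.5] turn [-0.   0.2 -0.9] | shift after turn [ 23.7  27.6 -16.4]
```

View pics/w10.png

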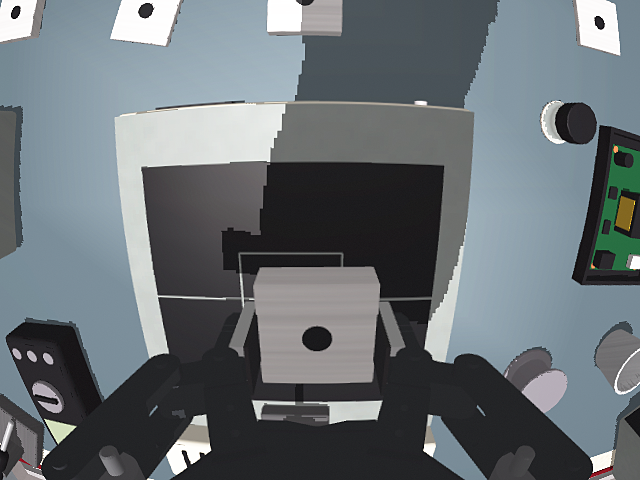

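```bash
python3 - <<'E'
from h import *
w=snap('wrist'); crop(w,150,230,450,320,2.6,'w10c')
for p in [(241,253.5),(342,253.5),(165,296.5),(242,298.5),(430,298)]: print(plane(w,p,42).round(1))
E
```

```text
[592.3 -38.   42. ]
[590.3  23.2  42. ]
[624.7 -92.2  42. ]
[622.8 -38.7  42. ]
[619.5  82.6  42. ]
```

View pics/w10c.png

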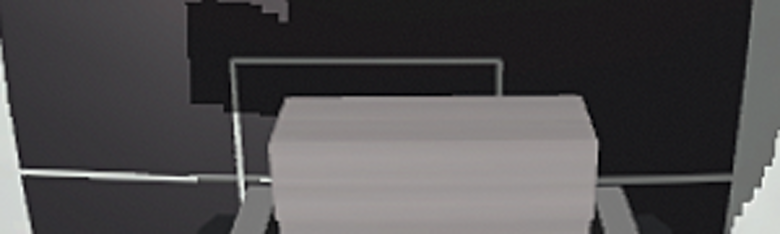

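```bash

python3 -m jog '[12,15,-8,0,0.2,-0.9,0,12,15,-8,0,0,0,0,0,14,0,0,0,0,0,0,0,0,0,0,0,0,0,0,0,0,0,0,0]'
python3 go.py 621.4 -6.9 43.5 1.7
```

```text
clock: 19.42
eef_pos: [621.6, -7.1, 61.8]
tool_rot: [-0.707, -0.009, 0.009, 0.707]
ft_force: [-0.1, 0.5, -0.7]
width: 46.7
t 19.43 pos [621.6  -7.1  61.8] yaw 1.4 w 46.7 F [-0.1  0.5 -0.7]
shift now [-0.2 18.3  0.2] turn [-0.1 -0.3 -0. ] | shift after turn [-0.2 18.3  0.2]
```

```bash

python3 -m jog '[0,9,0,0,-0.3,0,0,0,6,0,0,0,0,0,0,0,0,0,0,0,0,0,0,0,0,0,0,0]'
python3 go.py 621.4 -6.9 42.5 1.7
```

```text
clock: 19.92
eef_pos: [621.6, -6.8, 46.6]
tool_rot: [-0.707, -0.011, 0.011, 0.707]
ft_force: [0.3, 0.1, -1.8]
width: 46.7
t 19.93 pos [621.6  -6.8  46.6] yaw 1.7 w 46.7 F [ 0.3  0.1 -1.8]
shift now [-0.2  4.1 -0.1] turn [-0.  0.  0.] | shift after turn [-0.2  4.1 -0.1]
```

```bash

python3 -m jog '[0,3,0,0,0,0,0,0,0,0,0,0,0,0]'
python3 -m jog '[0,1.5,0,0,0,0,0,0,0,0,0,0,0,0]'
python3 -m jog '[0,1,0,0,0,0,0,0,0,0,0,0,0,0]'
```

```text
clock: 20.18
eef_pos: [621.7, -6.8, 43.6]
tool_rot: [-0.707, -0.011, 0.01, 0.707]
ft_force: [-0.8, -0.3, -1.6]
width: 46.7
clock: 20.42
eef_pos: [622.0, -6.8, 42.5]
tool_rot: [-0.707, -0.011, 0.01, 0.707]
ft_force: [-1.6, -0.2, 0.3]
width: 46.7
clock: 20.68
eef_pos: [622.1, -6.8, 42.6]
tool_rot: [-0.707, -0.012, 0.01, 0.707]
ft_force: [0.6, 0.3, -1.2]
width: 46.7
```

```bash

python3 -m jog '[0,0,0,0,0,0,0.75,0,0,0,0,0,0,0.75,0,0,0,0,0,0,0.75,0,-30,0,0,0,0,0.8,0,-40,0,0,0,0,0.8,0,-30,0,0,0,0,0.8,0,0,0,0,0,0,0.8]'
python3 go.py 428.5 -4 30 -0.5
python3 - <<'E'
from h import *
w=snap('wrist','w11'); crop(w,220,200,420,350,4,'w11c'); print(proj(w,(684.8,-5,97)))
E
```

```text
clock: 21.55
eef_pos: [621.6, -6.9, 144.6]
tool_rot: [-0.707, -0.011, 0.01, 0.707]
ft_force: [0.1, -0.1, 0.5]
width: 68.4
t 21.55 pos [621.6  -6.9 144.6] yaw 1.7 w 68.4 F [ 0.1 -0.1  0.5]
shift now [-193.1  114.3    8.7] turn [-0.   2.2  0.1] | shift after turn [-193.1  114.6    1.2]
(np.float64(316.65812855855546), np.float64(363.7511253695883))
```

View pics/w11.png

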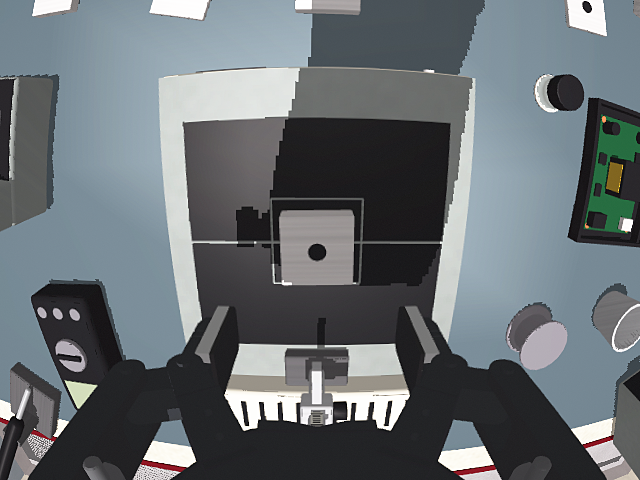

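View pics/w11c.png

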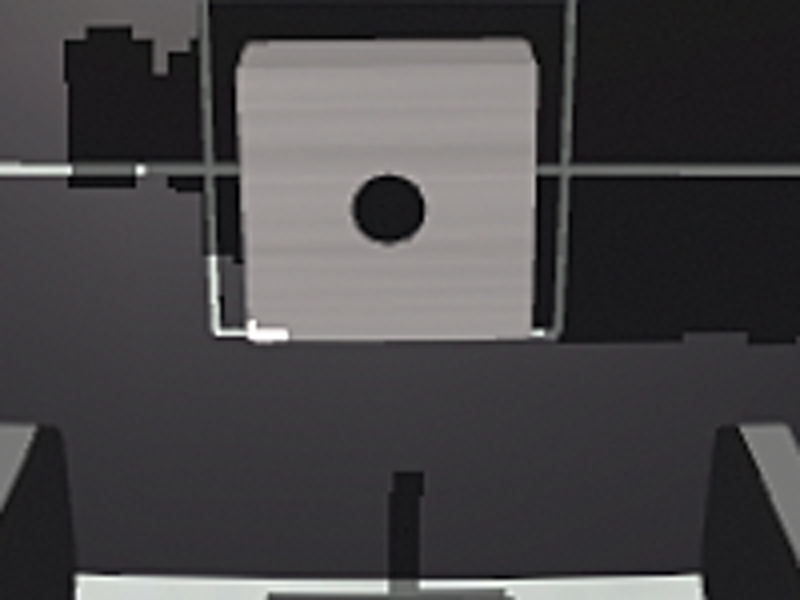

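```bash
python3 sp.py 42 271.3 198.3 363.5 198.3 359.3 283.3 273.8 283.3; python3 - <<'E'
from h import *
w=snap('wrist'); print(plane(w,(317.1,251.9),60), plane(w,(184,241),42),plane(w,(443,242.5),42))
for z in (88,92,96,100): print(z,plane(w,(316.5,363),z))
crop(w,280,335,360,430,7,'ptip')
E
```

```text
ctr [620.9  -6.6  42. ] sides [np.float64(62.2), np.float64(62.7), np.float64(62.2), np.float64(62.7)] yaw [np.float64(1.8), np.float64(1.2), np.float64(1.7), np.float64(1.2)] hole []
[620.28760755  -6.4421016   60.        ] [ 621.61152039 -102.38450207   42.        ] [617.12017935  84.15413432  42.        ]
88 [687.71629123  -4.79976894  88.        ]
92 [684.703693    -4.89300103  92.        ]
96 [681.69109477  -4.98623313  96.        ]
100 [678.67849654  -5.07946522 100.        ]
```

View pics/ptip.png

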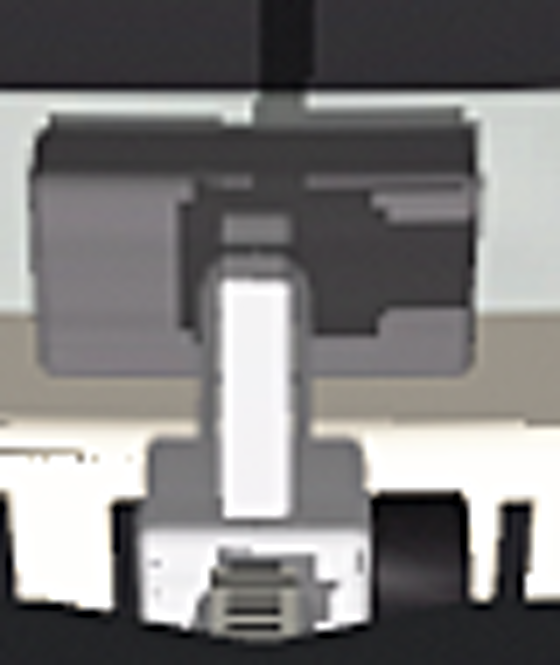

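```bash
python3 - <<'E'
from h import *
w=snap('wrist')
for r in (365.2,370,374.3):
    o,v=ray(w,(316.5,r))
    for X in (684.3,685.3): t=(X-o[0])/v[0]; print(r,X,(o+t*v).round(1))
E
```

```text
365.2 684.3 [684.3  -4.8  93.8]
365.2 685.3 [685.3  -4.8  92.5]
370 684.3 [684.3  -4.8  98.9]
370 685.3 [685.3  -4.8  97.6]
374.3 684.3 [684.3  -4.8 103.3]
374.3 685.3 [685.3  -4.8 102. ]
```

```bash

python3 -m jog '[-35,0,1.5,0,0,0,0.75,-38,0,1.5,0,1,0,0.75,-38,0,1.5,0,1,0,0.75,-38,10,1.5,0,0,0,0.75,-25,20,0.5,0,0,0,0.75,-10,20,0,0,0,0,0.75,0,10,0,0,0,0,0.75,0,0,0,0,0,0,0.75]'
python3 go.py 428.5 -4 30 -0.5
python3 - <<'E'
from h import *
w=snap('wrist','w12')
E
```

```text
clock: 22.75
eef_pos: [426.2, -1.5, 74.3]
tool_rot: [-0.706, 0.007, 0.003, 0.708]
ft_force: [0.0, -0.5, 1.2]
width: 64.2
t 22.75 pos [426.2  -1.5  74.3] yaw -0.3 w 64.2 F [ 0.  -0.5  1.2]
shift now [ 2.9 44.3 -2.6] turn [-0.2  0.2 -0.8] | shift after turn [ 2.3 44.3 -2.5]
```

View pics/w12.png

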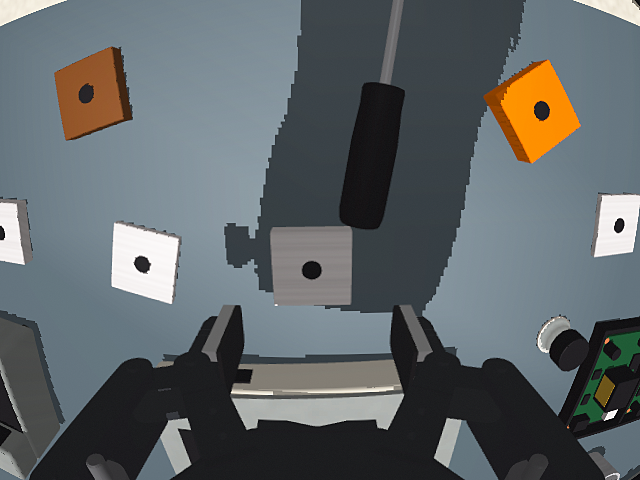

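```bash
python3 sp.py 12 271 228 351 226.5 352.5 304 274 305.5 312 270
```

```text
ctr [428.5  -4.1  12. ] sides [np.float64(46.4), np.float64(50.3), np.float64(49.3), np.float64(50.4)] yaw [np.float64(0.7), np.float64(2.6), np.float64(0.9), np.float64(-0.6)] hole [[430.   -4.2  12. ]]
```

```bash

python3 -m jog '[3,25,-2.5,-0.2,0,-0.8,0.75,0.8,25,0,0,0,0,0.75,0,12,0,0,0,0,0.75,0,0,0,0,0,0,0.75]'
python3 go.py 430 -4 0 0
```

```text
clock: 23.35
eef_pos: [434.3, -4.7, 13.4]
tool_rot: [0.708, 0.0, 0.004, -0.706]
ft_force: [-1.0, -0.1, 0.6]
width: 63.9
t 23.35 pos [434.3  -4.7  13.4] yaw -0.3 w 63.9 F [-1.  -0.1  0.6]
shift now [-4.4 13.4  0.7] turn [ 0.1 -0.3  0.4] | shift after turn [-4.3 13.4  0.7]
```

```bash

python3 -m jog '[-4.3,6,0.7,0,-0.3,0.4,0.75,0,5,0,0,0,0,0.75,0,0,0,0,0,0,0.75,0,0,0,0,0,0,0.75]'
python3 go.py 430 -4 0 0
```

```text
clock: 23.85
eef_pos: [431.0, -4.1, 3.2]
tool_rot: [0.708, 0.001, 0.0, -0.706]
ft_force: [0.6, 0.2, 0.1]
width: 64.1
t 23.85 pos [431.   -4.1   3.2] yaw 0.0 w 64.1 F [0.6 0.2 0.1]
shift now [-1.   3.2  0.1] turn [0.1 0.  0.1] | shift after turn [-1.   3.2  0.1]
```

```bash

python3 -m jog '[-1,3.5,0,0,0,0,0.75,0,0,0,0,0,0,0.75,0,0,0,0,0,0,0,0,0,0,0,0,0,0,0,0,0,0,0,0,0]' 60
python3 go.py 430 -4 0 0
python3 -m jog '[0,-20,0,0,0,0,0,0,-30,0,0,0,0,0,0,-30,0,0,0,0,0,0,-20,0,0,0,0,0,0,0,0,0,0,0,0,0]' 60
python3 - <<'E'
from h import *
snap('wrist','w13')
E
python3 go.py 605 -7 115 1.7
```

```text
clock: 24.48
eef_pos: [430.1, -4.2, 0.2]
tool_rot: [0.708, 0.001, 0.001, -0.706]
ft_force: [-0.4, -0.8, -0.3]
width: 46.4
t 24.48 pos [ 4.301e+02 -4.200e+00  2.000e-01] yaw 0.0 w 46.4 F [-0.4 -0.8 -0.3]
shift now [-0.1  0.2  0.2] turn [0.1 0.  0.1] | shift after turn [-0.1  0.2  0.2]
t 24.52 pos [ 4.301e+02 -4.200e+00  2.000e-01] yaw 0.0 w 46.2 F [ 0.3  0.1 -0.6]
shift now [ 175.1 -114.4   -3.2] turn [ 0.1 -1.7  0.1] | shift after turn [ 174.7 -114.8   -8. ]validation failed for argument at $...
```

View pics/w13.png

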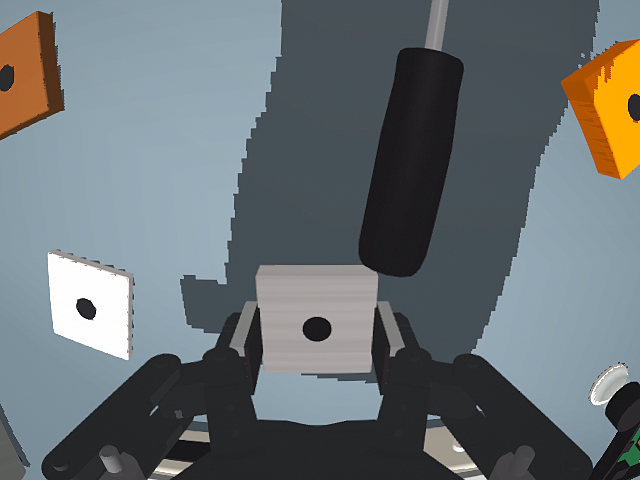

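```bash
python3 hold.py 317 328.5 11.8
python3 -m jog '[0,-20,0,0,0,0,0,0,-30,0,0,0,0,0,0,-30,0,0,0,0,0,0,-25,0,0,0,0,0]' 60
python3 -m jog '[30,-5,-1.4,0,0,0,0,35,0,-1.4,0,0,0,0,35,0,-1.4,0,0,0,0,35,0,-1.4,0,-1.7,0,0,25,0,0,0,0,0,0,8,0,0,0,0,0,0,0,0,0,0,0,0,0,0,0,0,0,0,0,0]'
python3 go.py 621.4 -6.9 80 1.7
python3 - <<'E'
from h import *
snap('wrist','w14')
E
```

```text
[ -0.5 -11.8   0.1]
clock: 25.08
eef_pos: [428.4, -3.7, 106.5]
tool_rot: [0.708, -0.001, -0.001, -0.707]
ft_force: [0.5, 1.3, -1.8]
width: 46.1
clock: 26.08
eef_pos: [600.2, -8.3, 112.3]
tool_rot: [0.708, 0.01, -0.011, -0.706]
ft_force: [-0.7, -0.1, 0.2]
width: 46.2
t 26.07 pos [600.2  -8.3 112.3] yaw 1.8 w 46.2 F [-0.7 -0.1  0.2]
shift now [21.3 32.3  0.8] turn [ 0.1  0.1 -0.1] | shift after turn [21.3 32.3  0.7]
```

View pics/w14.png

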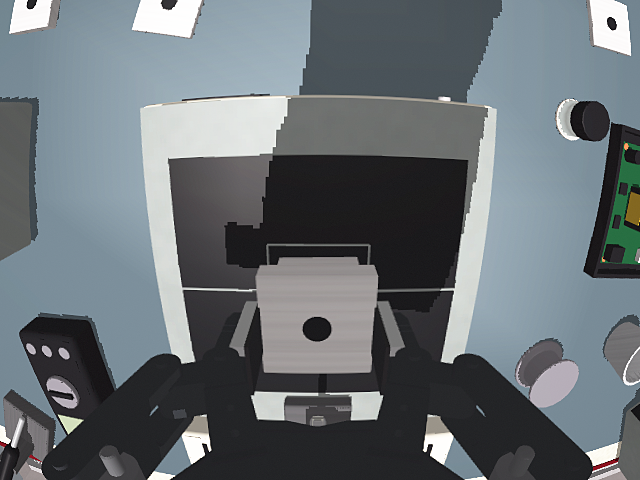

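```bash

python3 -m jog '[11,8,0.5,0,0,0,0,11,10,0,0,0,0,0,0,10,0,0,0,0,0,0,0,0,0,0,0,0,0,0,0,0,0,0,0]'
python3 go.py 622.8 -6.9 60.2 1.7
```

```text
clock: 26.75
eef_pos: [622.6, -7.1, 82.0]
tool_rot: [0.708, 0.01, -0.012, -0.706]
ft_force: [0.3, -0.7, 0.0]
width: 46.4
t 26.75 pos [622.6  -7.1  82. ] yaw 1.7 w 46.4 F [ 0.3 -0.7  0. ]
shift now [ 0.2 21.8  0.2] turn [ 0.1  0.  -0.1] | shift after turn [ 0.2 21.8  0.2]
```

```bash

python3 -m jog '[0,10,0,0,0,0,0,0,7,0,0,0,0,0,0,0,0,0,0,0,0,0,0,0,0,0,0,0]'
python3 go.py 622.8 -6.9 60.2 1.7
python3 -m jog '[0,1.5,0,0,0,0,0,0,0,0,0,0,0,0]'
python3 -m jog '[0,1,0,0,0,0,0,0,0,0,0,0,0,0]'
```

```text
clock: 27.25
eef_pos: [622.4, -7.1, 64.1]
tool_rot: [0.708, 0.01, -0.011, -0.706]
ft_force: [-1.4, 0.3, -0.3]
width: 46.2
t 27.25 pos [622.4  -7.1  64.1] yaw 1.7 w 46.2 F [-1.4  0.3 -0.3]
shift now [0.4 3.9 0.2] turn [ 0.1  0.  -0.1] | shift after turn [0.4 3.9 0.2]
clock: 27.5
eef_pos: [622.5, -7.1, 62.9]
tool_rot: [0.708, 0.01, -0.011, -0.706]
ft_force: [-0.1, 0.0, 0.6]
width: 46.0
clock: 27.75
eef_pos: [622.7, -7.1, 62.0]
tool_rot: [0.708, 0.01, -0.011, -0.706]
ft_force: [-0.4, 0.1, -0.8]
width: 46.2
```

```bash

python3 -m jog '[0,1.5,0,0,0,0,0,0,0,0,0,0,0,0]'
python3 -m jog '[0,1,0,0,0,0,0,0,0,0,0,0,0,0]'
```

```text
clock: 28.0
eef_pos: [622.7, -7.2, 60.4]
tool_rot: [0.708, 0.01, -0.011, -0.706]
ft_force: [-0.2, 0.2, -1.6]
width: 46.2
clock: 28.25
eef_pos: [622.8, -7.2, 60.4]
tool_rot: [0.708, 0.011, -0.011, -0.706]
ft_force: [-0.7, 0.4, -0.1]
width: 46.3
```

```bash

python3 -m jog '[0,0,0,0,0,0,0.72,0,0,0,0,0,0,0.72,0,0,0,0,0,0,0.72,0,-30,0,0,0,0,0.75,0,-40,0,0,0,0,0.75,0,-20,0,0,0,0,0.75,0,0,0,0,0,0,0.75]'
python3 - <<'E'
from h import *
w=snap('wrist','w15'); crop(w,220,180,420,330,4,'w15c')
E
python3 go.py 401 -244.5 100 1.7; python3 go.py 401 -244.5 100 -6
```

```text
clock: 29.12
eef_pos: [622.5, -6.9, 152.0]
tool_rot: [0.708, 0.01, -0.011, -0.706]
ft_force: [-0.5, 0.0, -0.8]
width: 64.1
t 29.18 pos [622.1  -6.9 151. ] yaw 1.7 w 64.1 F [ 0.6 -0.3  0.6]
shift now [-228.1   52.1 -230.7] turn [ 0.1  0.  -0.2] | shift after turn [-228.1   51.  -230.9]
t 29.18 pos [622.1  -6.9 151. ] yaw 1.7 w 64.1 F [ 0.6 -0.3  0.6]
shift now [-228.1   52.1 -230.7] turn [ 0.1  7.7 -0.2] | shift after turn [-195.1   51.  -259.4]
```

View pics/w15c.png

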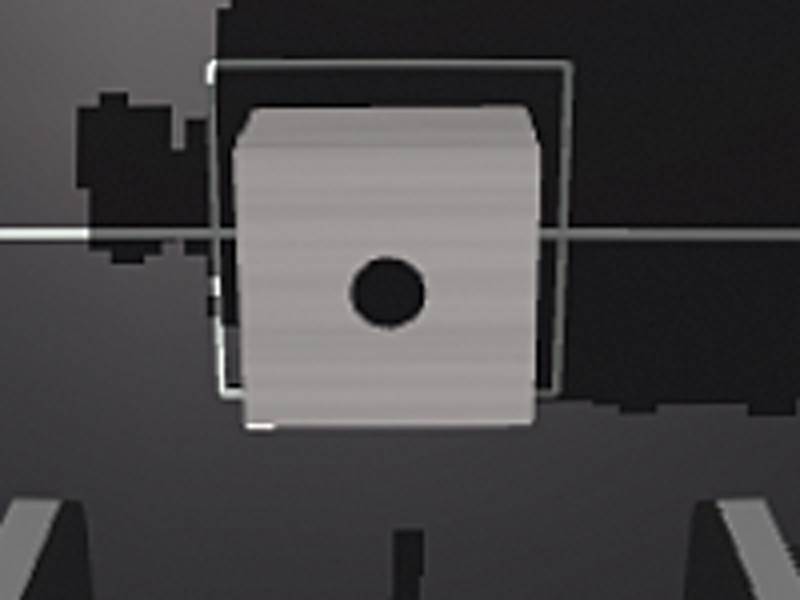

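```bash

python3 -m jog '[-32,0,-32,0,1,0,0.75,-32,3,-32,0,1,0,0.75,-32,5,-34,0,1,0,0.75,-32,7,-34,0,1,0,0.75,-32,7,-33,0,1,0,0.75,-25,7,-26,0,1,0,0.75,-8,10,-8,0,1,0,0.75,0,0,0,0,0,0,0.75,0,0,0,0,0,0,0.75]'
python3 go.py 401 -244.5 60 -6
python3 - <<'E'
from h import *
w=snap('wrist','w16')
E
```

```text
clock: 30.3
eef_pos: [417.2, -205.2, 102.3]
tool_rot: [-0.705, 0.038, -0.029, 0.707]
ft_force: [0.1, -0.6, -0.0]
width: 63.8
t 30.3 pos [ 417.2 -205.2  102.3] yaw -5.4 w 63.8 F [ 0.1 -0.6 -0. ]
shift now [-11.9  42.3 -40.7] turn [-0.1  0.6 -0.7] | shift after turn [-12.   42.3 -40.8]
```

View pics/w16.png

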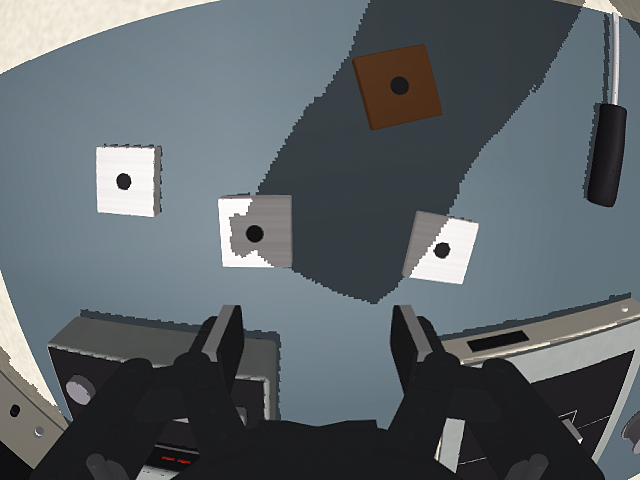

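```bash
python3 sp.py 12 219 197 291 195 292 267 222 268 255 233.5
python3 -m jog '[-9,8,-28,0,0.3,-0.7,0.75,-2,12,-13,0,0,0,0.75,0,12,0,0,0,0,0.75,0,0,0,0,0,0,0.75,0,0,0,0,0,0,0.75]'
python3 go.py 401.5 -244.5 0 -5.5
python3 - <<'E'
from h import *
w=snap('wrist','w17')
E
```

```text
ctr [ 401.8 -244.4   12. ] sides [np.float64(47.6), np.float64(49.5), np.float64(49.0), np.float64(50.0)] yaw [np.float64(-4.6), np.float64(-5.7), np.float64(-4.1), np.float64(-7.3)] hole [[ 402.3 -244.7   12. ]]
clock: 31.02
eef_pos: [404.6, -243.6, 69.1]
tool_rot: [-0.705, 0.033, -0.034, 0.707]
ft_force: [0.3, 0.0, -1.0]
width: 64.1
t 31.02 pos [ 404.6 -243.6   69.1] yaw -5.4 w 64.1 F [ 0.3  0.  -1. ]
shift now [-3.  69.1 -1.3] turn [-0.1  0.1  0. ] | shift after turn [-3.  69.1 -1.2]
```

View pics/w17.png

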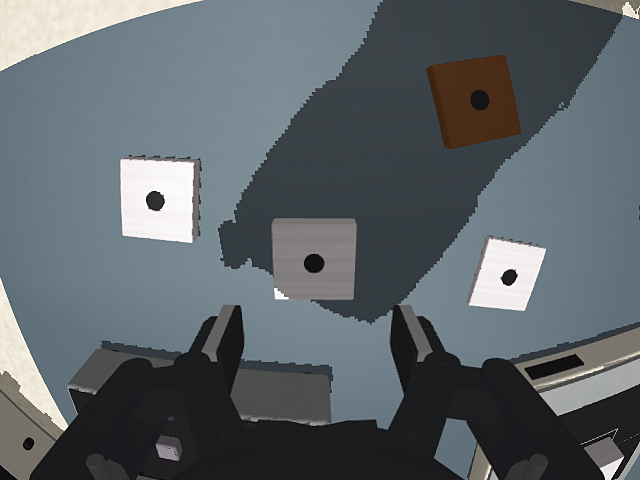

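```bash
python3 sp.py 12 273 219 356 219 355.5 299 275 300 314 263.5
python3 -m jog '[-2,25,-1.2,0,0,0,0.75,0,25,0,0,0,0,0.75,0,8,0,0,0,0,0.75,0,0,0,0,0,0,0.75,0,0,0,0,0,0,0.75]'
python3 go.py 403 -244.6 0 -5.5
```

```text
ctr [ 401.  -244.2   12. ] sides [np.float64(46.5), np.float64(50.1), np.float64(48.9), np.float64(50.8)] yaw [np.float64(-5.5), np.float64(-3.6), np.float64(-4.7), np.float64(-6.4)] hole [[ 402.5 -244.9   12. ]]
clock: 31.75
eef_pos: [404.3, -245.1, 12.4]
tool_rot: [0.706, -0.032, 0.034, -0.706]
ft_force: [-0.4, 0.3, 0.2]
width: 64.1
t 31.75 pos [ 404.3 -245.1   12.4] yaw -5.3 w 64.1 F [-0.4  0.3  0.2]
shift now [-1.4 12.4  0.3] turn [0.  0.2 0.2] | shift after turn [-1.4 12.4  0.3]
```

```bash

python3 -m jog '[-1.8,7,0.3,0,0,0,0.75,0,4,0,0,0,0,0.75,0,1.5,0,0,0,0,0.75,0,0,0,0,0,0,0.75]'
python3 go.py 402.5 -244.6 0 -5.5
python3 -m jog '[0,0,0,0,0,0,0,0,0,0,0,0,0,0,0,0,0,0,0,0,0]' 60
python3 go.py 402.5 -244.6 0 -5.5
```

```text
clock: 32.25
eef_pos: [403.0, -245.0, 0.1]
tool_rot: [0.707, -0.031, 0.035, -0.706]
ft_force: [0.6, 0.2, 0.6]
width: 64.0
t 32.25 pos [ 4.03e+02 -2.45e+02  1.00e-01] yaw -5.3 w 64.0 F [0.6 0.2 0.6]
shift now [-0.5  0.1  0.4] turn [0.1 0.2 0.3] | shift after turn [-0.5  0.1  0.4]
clock: 32.62
eef_pos: [403.1, -245.1, 0.7]
tool_rot: [0.707, -0.031, 0.035, -0.706]
ft_force: [0.4, 0.2, -0.8]
width: 45.9
t 32.62 pos [ 403.1 -245.1    0.7] yaw -5.4 w 45.9 F [ 0.4  0.2 -0.8]
shift now [-0.6  0.7  0.5] turn [0.1 0.1 0.3] | shift after turn [-0.6  0.7  0.5]
```

```bash

python3 -m jog '[0,-20,0,0,0,0,0,0,-30,0,0,0,0,0,0,-35,0,0,0,0,0,0,-35,0,0,0,0,0,0,-15,0,0,0,0,0,0,0,0,0,0,0,0]' 60
python3 - <<'E'
from h import *
w=snap('wrist','w18')
E
python3 go.py 604 -7 125 1.7
```

```text
clock: 33.38
eef_pos: [401.9, -244.5, 139.6]
tool_rot: [0.707, -0.031, 0.035, -0.706]
ft_force: [0.2, 0.3, -1.0]
width: 46.3
t 33.42 pos [ 401.7 -244.3  138.9] yaw -5.4 w 46.2 F [ 0.2 -0.4 -0.7]
shift now [179.2  14.6 255.2] turn [ 0.  -7.1  0.2] | shift after turn [209.3  13.9 231.2]
```

View pics/w18.png

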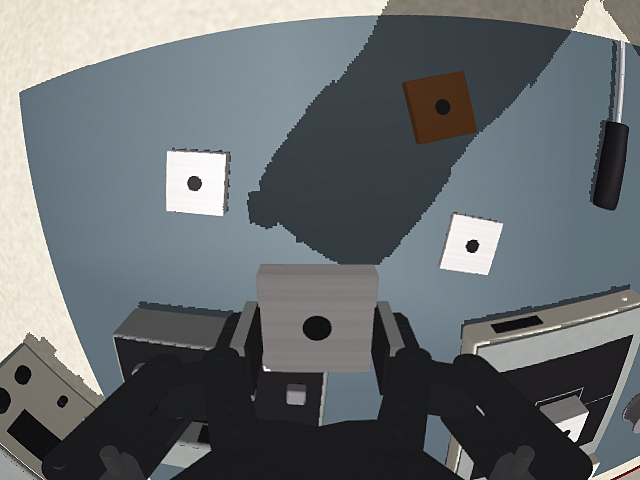

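```bash
python3 hold.py 317 327.5 11.3
python3 -m jog '[22,2,32,0,0,0,0,24,2,35,0,0,0,0,24,2,35,0,0,0,0,24,0,35,0,0,0,0,24,0,35,0,0,0,0,24,0,34,0,0,0,0,10,0,14,0,-2,0,0,0,0,0,0,-2.5,0,0,0,0,0,0,-2.5,0,0,0,0,0,0,0,0,0,0,0,0,0,0,0,0]'
python3 go.py 623.2 -7 110 1.7
python3 - <<'E'
from h import *
w=snap('wrist','w19')
E
```

```text
[ -0.7 -11.3   0.1]
clock: 34.85
eef_pos: [573.9, -32.5, 120.7]
tool_rot: [-0.705, -0.007, 0.016, 0.709]
ft_force: [-0.2, 0.3, -0.8]
width: 46.5
t 34.85 pos [573.9 -32.5 120.7] yaw 1.8 w 46.5 F [-0.2  0.3 -0.8]
shift now [50.2 10.1 23.9] turn [-0.3  0.1 -0.7] | shift after turn [50.  10.7 24.1]
```

View pics/w19.png

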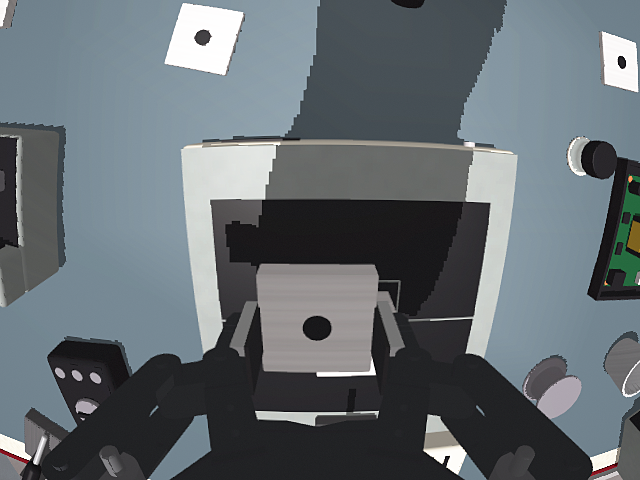

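```bash

python3 -m jog '[25,0,12,-0.3,0,-0.7,0,22,0,11,0,0,0,0,0,0,0,0,0,0,0,0,0,0,0,0,0,0]'
python3 go.py 623 -7 72.7 1.7
```

```text
clock: 35.4
eef_pos: [620.4, -8.5, 120.2]
tool_rot: [0.707, 0.01, -0.011, -0.707]
ft_force: [0.4, 0.2, -1.2]
width: 46.2
t 35.4 pos [620.4  -8.5 120.2] yaw 1.7 w 46.2 F [ 0.4  0.2 -1.2]
shift now [ 2.7 47.5  1.5] turn [ 0.1 -0.  -0. ] | shift after turn [ 2.7 47.5  1.5]
```

```bash

python3 -m jog '[2.5,15,1.5,0,0,0,0,0,15,0,0,0,0,0,0,8,0,0,0,0,0,0,0,0,0,0,0,0,0,0,0,0,0,0,0]'
python3 go.py 623 -7 72.7 1.7
```

```text
clock: 36.02
eef_pos: [621.2, -7.7, 78.8]
tool_rot: [0.707, 0.009, -0.011, -0.707]
ft_force: [0.5, -0.6, -0.1]
width: 46.3
t 36.02 pos [621.2  -7.7  78.8] yaw 1.6 w 46.3 F [ 0.5 -0.6 -0.1]
shift now [1.8 6.1 0.6] turn [ 0.  -0.1 -0.1] | shift after turn [1.8 6.1 0.6]
```

```bash

python3 -m jog '[1.7,2.5,0.6,0,0,0,0,0,1,0,0,0,0,0,0,0,0,0,0,0,0]'
python3 go.py 623 -7 72.7 1.7
python3 -m jog '[0,1.5,0,0,0,0,0,0,0,0,0,0,0,0]'
python3 -m jog '[0,1,0,0,0,0,0,0,0,0,0,0,0,0]'
python3 -m jog '[0,0.8,0,0,0,0,0,0,0,0,0,0,0,0]'
```

```text
clock: 36.4
eef_pos: [623.5, -7.1, 75.8]
tool_rot: [0.707, 0.009, -0.01, -0.707]
ft_force: [-0.1, -0.7, -1.3]
width: 46.4
t 36.4 pos [623.5  -7.1  75.8] yaw 1.6 w 46.4 F [-0.1 -0.7 -1.3]
shift now [-0.5  3.1  0.1] turn [ 0.1 -0.1 -0.1] | shift after turn [-0.5  3.1  0.1]
clock: 36.65
eef_pos: [623.5, -7.1, 74.4]
tool_rot: [0.707, 0.009, -0.01, -0.707]
ft_force: [-1.2, 0.0, -0.4]
width: 46.5
clock: 36.9
eef_pos: [623.5, -7.0, 73.3]
tool_rot: [0.707, 0.009, -0.01, -0.707]
ft_force: [1.0, 0.8, -0.6]
width: 46.3
clock: 37.15
eef_pos: [623.6, -7.1, 72.7]
tool_rot: [0.707, 0.01, -0.01, -0.707]
ft_force: [-0.6, -0.1, 0.7]
width: 45.9
```

```bash

python3 -m jog '[-0.7,0.5,0,0,0,0,0,0,0,0,0,0,0,0]'
python3 -m jog '[0,0,0,0,0,0,0.72,0,0,0,0,0,0,0.72,0,0,0,0,0,0,0.72,0,-30,0,0,0,0,0.75,0,-35,0,0,0,0,0.75,0,-15,0,0,0,0,0.75,0,0,0,0,0,0,0.75]'
python3 - <<'E'
from h import *
w=snap('wrist','w20'); crop(w,220,160,420,310,4,'w20c')
d=snap('top','t20')
T=[q for q in white(d,150,200)]
for q in T: print(rectw(d,q,12))
E
python3 go.py 362.8 331.8 100 -10
```

```text
clock: 37.4
eef_pos: [623.6, -7.1, 72.7]
tool_rot: [0.707, 0.01, -0.01, -0.707]
ft_force: [-0.8, 0.4, 0.5]
width: 46.1
clock: 38.28
eef_pos: [622.5, -7.0, 153.7]
tool_rot: [0.707, 0.009, -0.011, -0.707]
ft_force: [0.1, 0.3, -0.6]
width: 64.3
(array([244.5, 537.2]), array([43. , 82.8]), np.float32(152.8))
(array([362.2, 331.6]), array([51.2, 51.4]), np.float32(169.9))
(array([ 353.6, -332.5]), array([51.3, 51.6]), np.float32(168.5))
(array([361.2, 583.9]), array([ 82.3, 108.1]), np.float32(153.9))
(array([400.1, 230.2]), array([50.9, 50.9]), np.float32(93.8))
(array([ 424.4, -124. ]), array([36.2, 52.5]), np.float32(173.5))
(array([ 584.5, -367.3]), array([ 37.6, 184. ]), np.float32(80.8))
(array([ 589.6, -111.8]), array([ 17.8, 165.2]), np.float32(1.7))
(array([711. , 333.9]), array([58.7, 59.7]), np.float32(0.3))
(array([674.5,  96.9]), array([ 25.9, 130.8]), np.float32(179.3))
(array([726. , 216.4]), array([50.1, 50.8]), np.float32(44.1))
(array([ 638.1, -690.4]), array([159.3, 214.7]), np.float32(129.1))
(array([775.9,  93.4]), array([35.5, 52.8]), np.float32(179.4))
t 38.38 pos [621.9  -6.9 152.4] yaw 1.6 w 63.8 F [-0.1  0.6 -0.6]
shift now [-249.4   53.3  345.8] turn [ 0.1 11.6 -0.2] | shift after turn [-314.    52.4  288.6]
```

View pics/w20c.png

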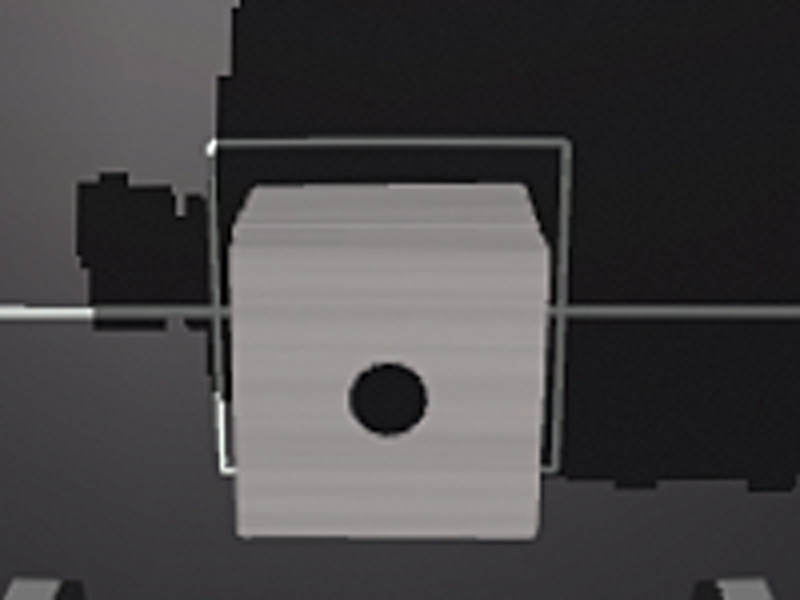

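View pics/t20.png

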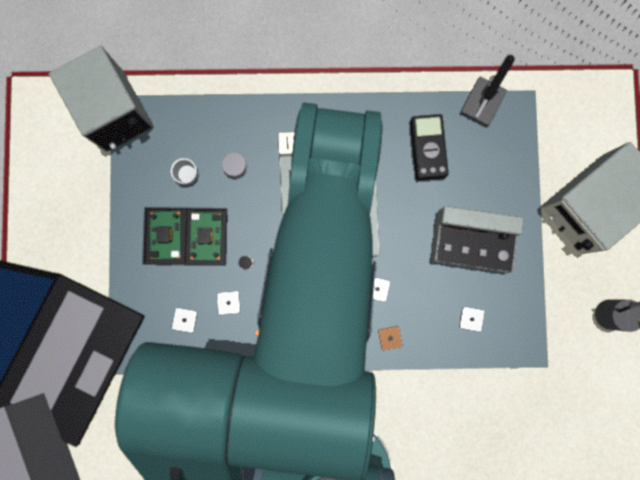

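```bash

python3 -m jog '[-24,0,34,0,1,0,0.75,-27,4,38,0,1,0,0.75,-27,5,38,0,1,0,0.75,-27,5,38,0,1,0,0.75,-27,5,38,0,1,0,0.75,-27,5,38,0,1,0,0.75,-27,5,38,0,1,0,0.75,-27,5,38,0,1,0,0.75,-18,5,24,0,1,0,0.75,-6,5,6,0,1,0,0.75,0,0,0,0,0,0,0.75,0,0,0,0,0,0,0.75]'
python3 go.py 362.5 331.7 70 -10.2
python3 - <<'E'
from h import *
w=snap('wrist','w21')
E
```

```text
clock: 39.88
eef_pos: [388.2, 339.7, 97.5]
tool_rot: [0.707, -0.061, 0.049, -0.703]
ft_force: [0.2, 0.8, 1.2]
width: 64.0
t 39.88 pos [388.2 339.7  97.5] yaw -8.9 w 64.0 F [0.2 0.8 1.2]
shift now [-23.6  28.  -11.7] turn [ 0.5  1.3 -0.9] | shift after turn [-23.8  27.5 -12.4]
```

View pics/w21.png

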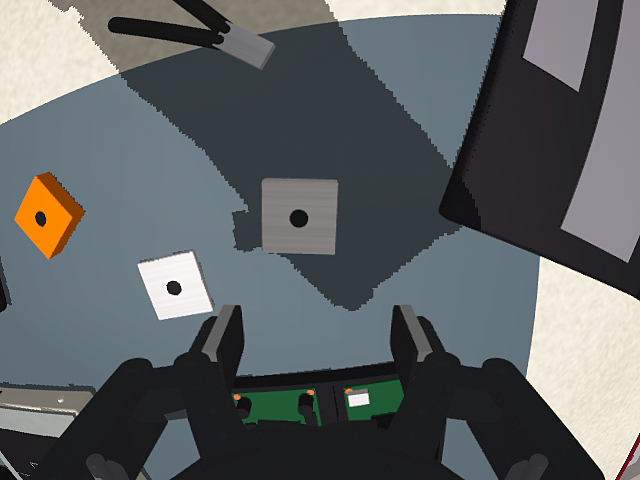

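```bash
python3 sp.py 12 263 179 338 180 336 255 262 252.5 299 218
python3 sp.py 6 263 179 338 180 336 255 262 252.5 299 218
python3 -m jog '[-14,10,-9,0.5,1.3,-0.9,0.75,-10,15,-3,0,0,0,0.75,0,15,0,0,0,0,0.75,0,0,0,0,0,0,0.75,0,0,0,0,0,0,0.75]'
python3 go.py 362.5 331.7 0 -10.5
python3 - <<'E'
from h import *
w=snap('wrist','w22')
E
```

```text
ctr [363.2 331.8  12. ] sides [np.float64(47.0), np.float64(49.5), np.float64(48.9), np.float64(48.8)] yaw [np.float64(-9.9), np.float64(-9.5), np.float64(-10.7), np.float64(-11.8)] hole [[363.6 331.4  12. ]]
ctr [364.7 331.3   6. ] sides [np.float64(48.2), np.float64(50.8), np.float64(50.2), np.float64(50.1)] yaw [np.float64(-9.9), np.float64(-9.6), np.float64(-10.7), np.float64(-11.8)] hole [[365. 331.   6.]]
clock: 40.65
eef_pos: [364.4, 330.3, 58.6]
tool_rot: [-0.703, 0.063, -0.065, 0.705]
ft_force: [0.9, 0.0, -0.3]
width: 63.7
t 40.65 pos [364.4 330.3  58.6] yaw -10.4 w 63.7 F [ 0.9  0.  -0.3]
shift now [-2.3 58.6  0.8] turn [-0.2  0.1  0.1] | shift after turn [-2.1 58.6  1. ]
```

View pics/w22.png

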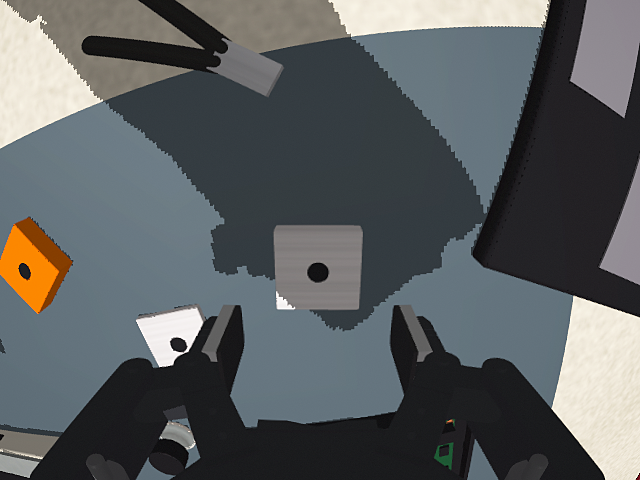

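```bash
python3 sp.py 12 275 226 362 226 361 309 276 309 318 272
python3 -m jog '[-0.5,20,0.8,0,0,0,0.75,0,20,0,0,0,0,0.75,0,8,0,0,0,0,0.75,0,0,0,0,0,0,0.75,0,0,0,0,0,0,0.75]'
python3 go.py 364.2 331.4 0 -10.5
```

```text
ctr [362.2 332.   12. ] sides [np.float64(46.5), np.float64(50.3), np.float64(49.6), np.float64(50.2)] yaw [np.float64(-10.5), np.float64(-8.6), np.float64(-10.6), np.float64(-12.1)] hole [[363.6 331.5  12. ]]
clock: 41.38
eef_pos: [366.3, 332.5, 12.0]
tool_rot: [-0.702, 0.062, -0.067, 0.706]
ft_force: [0.2, 0.0, 0.4]
width: 63.8
t 41.38 pos [366.3 332.5  12. ] yaw -10.5 w 63.8 F [0.2 0.  0.4]
shift now [-2.  12.  -1.6] turn [-0.4  0.   0.3] | shift after turn [-1.9 12.  -1.5]
```

```bash

python3 -m jog '[-2.2,7,-1.3,-0.4,0,0.3,0.75,0,4,0,0,0,0,0.75,0,1.2,0,0,0,0,0.75,0,0,0,0,0,0,0.75]'
python3 go.py 363.8 331.5 0 -10.5
python3 -m jog '[0,0,0,0,0,0,0,0,0,0,0,0,0,0,0,0,0,0,0,0,0]' 60
python3 go.py 363.8 331.5 0 -10.5
```

```text
clock: 41.88
eef_pos: [364.2, 332.0, -0.2]
tool_rot: [0.704, -0.064, 0.065, -0.704]
ft_force: [0.0, -0.4, -0.2]
width: 64.0
t 41.88 pos [ 3.642e+02  3.320e+02 -2.000e-01] yaw -10.5 w 64.0 F [ 0.  -0.4 -0.2]
shift now [-0.3 -0.2 -0.5] turn [0.  0.  0.1] | shift after turn [-0.3 -0.2 -0.5]
clock: 42.25
eef_pos: [364.3, 332.0, 0.4]
tool_rot: [-0.704, 0.064, -0.065, 0.704]
ft_force: [-0.6, -0.5, -0.8]
width: 46.4
t 42.25 pos [364.3 332.    0.4] yaw -10.4 w 46.4 F [-0.6 -0.5 -0.8]
shift now [-0.4  0.4 -0.6] turn [-0.   0.1  0.1] | shift after turn [-0.4  0.4 -0.6]
```

Lift and carry to the stack.

```bash

python3 -m jog '[0,-20,0,0,0,0,0,0,-35,0,0,0,0,0,0,-40,0,0,0,0,0,0,-35,0,0,0,0,0,0,-15,0,0,0,0,0,0,0,0,0,0,0,0]' 60
python3 - <<'E'
from h import *
w=snap('wrist','w23'); crop(w,220,230,420,400,3,'w23c')
E
python3 go.py 600 -7 145 1.7
```

```text
clock: 43.0
eef_pos: [363.7, 331.6, 149.6]
tool_rot: [0.704, -0.064, 0.065, -0.704]
ft_force: [0.6, 0.5, -1.5]
width: 46.2
t 43.05 pos [363.4 331.5 148.9] yaw -10.5 w 46.2 F [-0.3  0.1  0.1]
shift now [ 294.1    4.2 -289.9] turn [  0.1 -12.2  -0. ] | shift after turn [ 226.5    3.9 -345.3]
```

View pics/w23c.png

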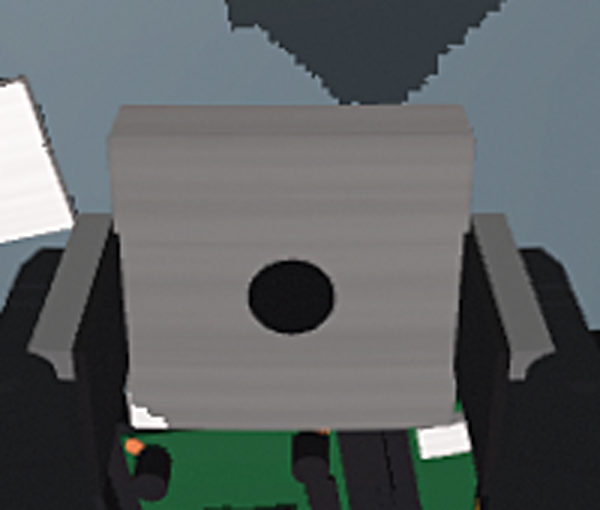

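```bash
python3 hold.py 317 328.4 11.6
python3 -m jog '[22,0,-22,0,0,0,0,28,0,-28,0,0,0,0,28,0,-28,0,0,0,0,28,0,-28,0,0,0,0,28,0,-28,0,0,0,0,28,0,-28,0,0,0,0,28,0,-28,0,0,0,0,28,0,-28,0,0,0,0,28,0,-28,0,0,0,0,18,0,-18,0,0,0,0,8,0,-8,0,-2,0,0,0,0,0,0,-3,0,0,0,0,0,0,-3,0,0,0,0,0,0,-3,0,0,0,0,0,0,0,0,0,0,0,0,0,0,0,0]'
python3 go.py 622.7 -7 125 1.7
python3 - <<'E'
from h import *
w=snap('wrist','w24')
E
```

```text
[ -0.4 -11.6   0.2]
clock: 45.1
eef_pos: [581.6, 4.3, 131.1]
tool_rot: [0.708, -0.003, -0.014, -0.706]
ft_force: [-0.1, -0.1, -0.5]
width: 45.8
t 45.1 pos [581.6   4.3 131.1] yaw 0.9 w 45.8 F [-0.1 -0.1 -0.5]
shift now [ 41.1   5.1 -11.9] turn [ 0.1 -0.8 -1.4] | shift after turn [ 40.8   6.1 -12.5]
```

View pics/w24.png

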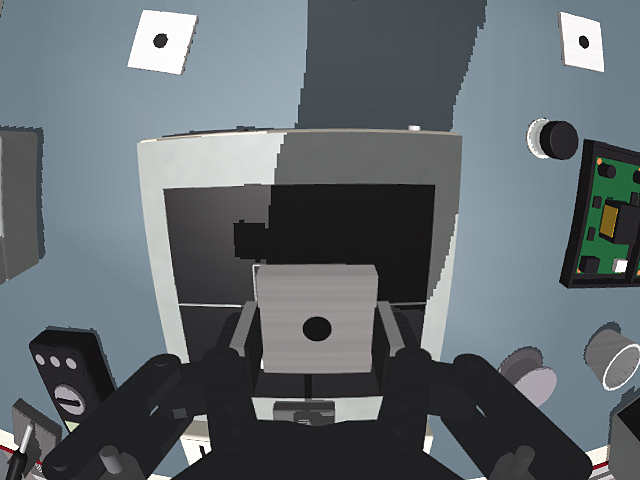

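```bash

python3 -m jog '[21,0,-6,0,-0.8,-1.4,0,18,0,-5,0,0,0,0,0,0,0,0,0,0,0,0,0,0,0,0,0,0]'
python3 go.py 622.8 -7 84.4 1.7
```

```text
clock: 45.65
eef_pos: [624.2, -6.7, 130.3]
tool_rot: [0.708, 0.012, -0.01, -0.706]
ft_force: [0.3, 0.7, -0.2]
width: 46.2
t 45.65 pos [624.2  -6.7 130.3] yaw 1.7 w 46.2 F [ 0.3  0.7 -0.2]
shift now [-1.5 45.9 -0.2] turn [0.1 0.  0.2] | shift after turn [-1.4 45.9 -0.2]
```

```bash

python3 -m jog '[-1.4,15,0,0,0,0,0,0,15,0,0,0,0,0,0,7,0,0,0,0,0,0,0,0,0,0,0,0,0,0,0,0,0,0,0]'
python3 go.py 622.8 -7 84.4 1.7
```

```text
clock: 46.28
eef_pos: [622.5, -6.6, 92.5]
tool_rot: [0.708, 0.012, -0.009, -0.706]
ft_force: [0.4, 0.4, -0.3]
width: 46.1
t 46.27 pos [622.5  -6.6  92.5] yaw 1.8 w 46.1 F [ 0.4  0.4 -0.3]
shift now [ 0.3  8.1 -0.4] turn [0.1 0.1 0.3] | shift after turn [ 0.3  8.1 -0.4]
```

```bash

python3 -m jog '[0.3,4,-0.4,0,0,0.2,0,0,1.5,0,0,0,0,0,0,0,0,0,0,0,0]'
python3 -m jog '[0,1.5,0,0,0,0,0,0,0,0,0,0,0,0]'
python3 -m jog '[0,1,0,0,0,0,0,0,0,0,0,0,0,0]'
python3 go.py 622.8 -7 84.4 1.7
```

```text
clock: 46.65
eef_pos: [623.2, -7.1, 87.3]
tool_rot: [0.708, 0.011, -0.01, -0.706]
ft_force: [-0.2, -0.2, -1.1]
width: 46.0
clock: 46.9
eef_pos: [623.3, -7.1, 85.8]
tool_rot: [0.708, 0.012, -0.01, -0.706]
ft_force: [-0.1, -0.7, -1.8]
width: 46.3
clock: 47.15
eef_pos: [623.3, -7.1, 84.8]
tool_rot: [0.708, 0.012, -0.01, -0.706]
ft_force: [0.1, 0.1, -0.7]
width: 45.8
t 47.15 pos [623.3  -7.1  84.8] yaw 1.8 w 45.8 F [ 0.1  0.1 -0.7]
shift now [-0.5  0.4  0.1] turn [0.1 0.1 0.1] | shift after turn [-0.5  0.4  0.1]
```

```bash

python3 -m jog '[-0.6,0.6,0,0,0,0,0,0,0.3,0,0,0,0,0]'
python3 -m jog '[0,0,0,0,0,0,0.72,0,0,0,0,0,0,0.72,0,0,0,0,0,0,0.72,0,-25,0,0,0,0,0.75,-10,-30,0,0,0,0,0.75,-10,-15,0,0,0,0,0.75,0,0,0,0,0,0,0.75]'
python3 - <<'E'
from h import *
w=snap('wrist','w25'); crop(w,220,200,420,350,4,'w25c'); s=snap('side'); crop(s,205,190,305,280,8,'s25')
print(w['s']['eef_pos'])
E
```

```text
clock: 47.4
eef_pos: [623.0, -7.1, 84.3]
tool_rot: [0.708, 0.012, -0.01, -0.706]
ft_force: [-1.5, -0.5, 6.5]
width: 46.3
clock: 48.28
eef_pos: [601.6, -7.6, 155.0]
tool_rot: [0.708, 0.011, -0.011, -0.706]
ft_force: [0.4, -0.3, -0.7]
width: 64.0
[601.59748214  -7.62733433 154.96923669]
```

View pics/w25c.png

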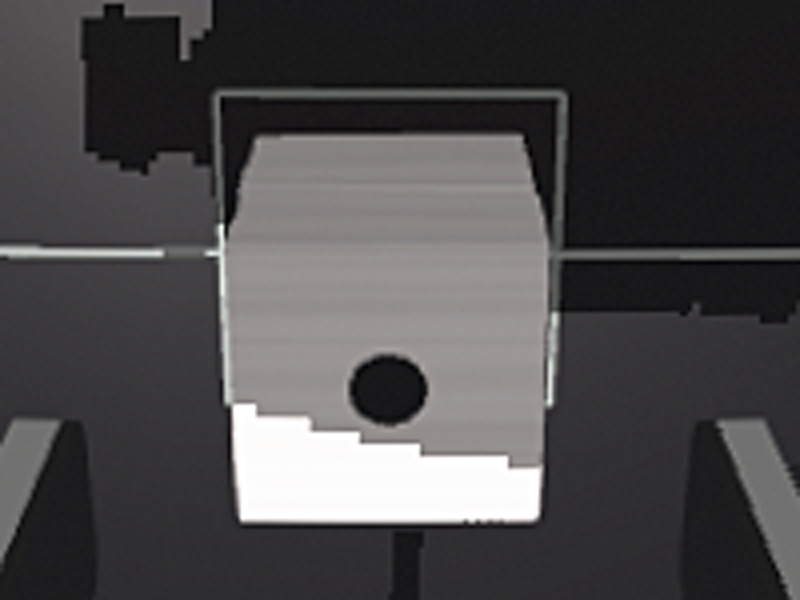

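View pics/s25.png

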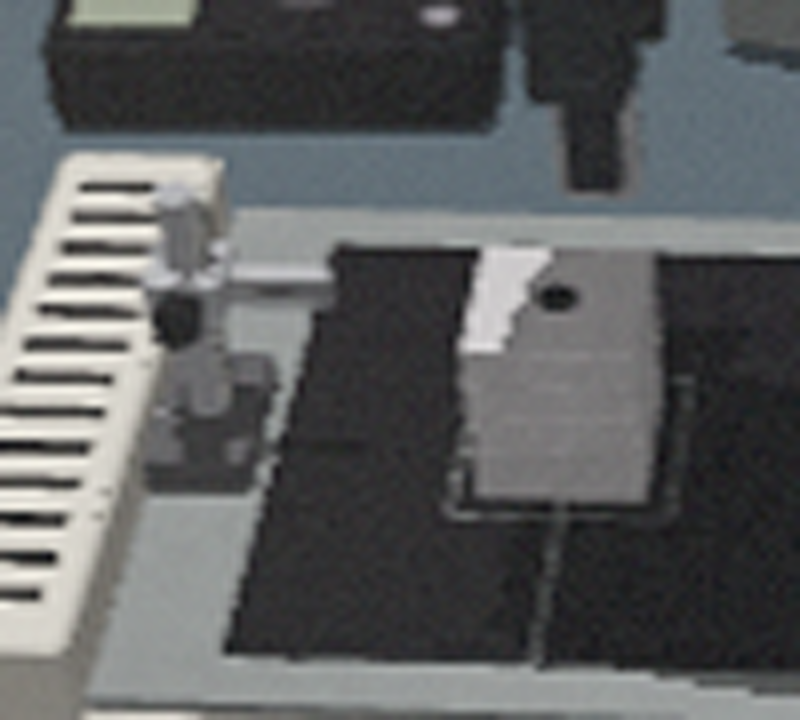

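View pics/w25.png

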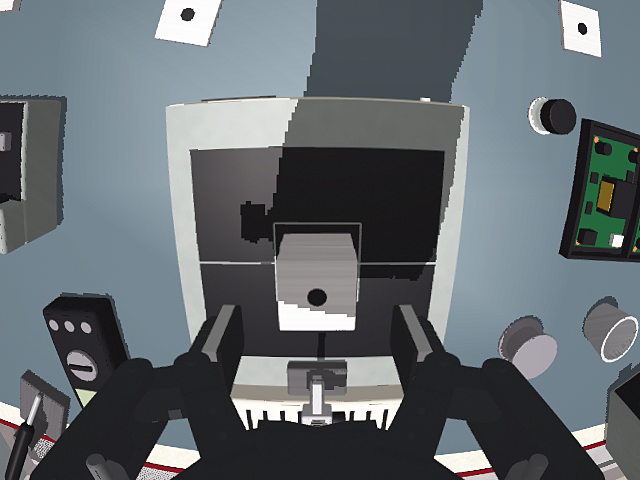

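```bash
python3 - <<'E'
from h import *
s=snap('side'); w=snap('wrist')
def zat(d,uv,y):
    o,r=ray(d,uv); return (o+r*(y-o[1])/r[1]).round(1)
print('hole',zat(s,((555.5)/8-.5+205,297.5/8-.5+190),-7)); 
for r in (268,283,297): print('tip',zat(s,(330.5/8-.5+205,(r+.5)/8-.5+190),-5))
print(plane(w,((388.5)/4-.5+220,390/4-.5+200),96))
crop(w,285,350,350,430,8,'tip25')
E
```

```text
hole [622.7  -7.   96. ]
tip [684.8  -5.  104.3]
tip [685.4  -5.   98.9]
tip [685.9  -5.   93.9]
[621.43430551  -7.10901571  96.        ]
```

View pics/tip25.png

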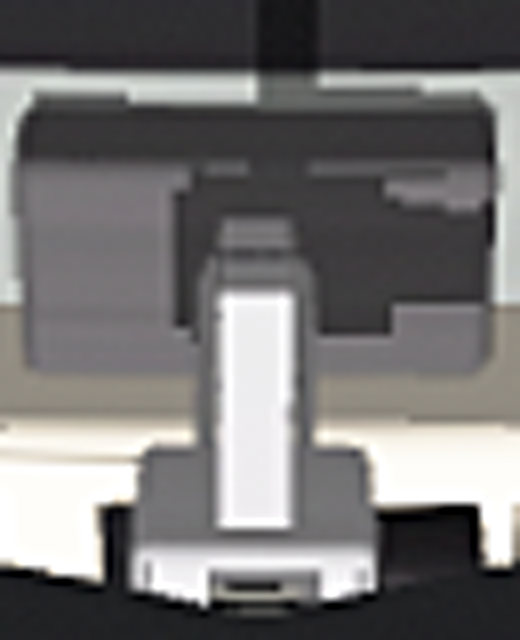

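```bash

python3 -m jog '[-3,0,34,0,0,0,0.75,-3,0,40,0,0,0,0.75,-3,0,40,0,0,0,0.75,-3,0,40,0,0,0,0.75,-3,0,40,0,0,0,0.75,-3,0,40,0,0,0,0.75,-3,0,40,0,0,0,0.75,-3,0,40,0,0,0,0.75,-2,0,20,0,0,0,0.75,0,0,5,0,-5,0,0.75,0,0,0,0,-9.5,0,0.75,0,0,0,0,-9.5,0,0.75,0,0,0,0,-9.5,0,0.75,0,0,0,0,-9.5,0,0.75,0,0,0,0,-9.5,0,0.75,0,0,0,0,-9.5,0,0.75,0,0,0,0,-9.5,0,0.75,0,0,0,0,-9.5,0,0.75,0,0,0,0,-7,0,0.75,0,0,0,0,0,0,0.75]'
python3 go.py 561.5 377.5 100 90.4
python3 - <<'E'
from h import *
w=snap('wrist','w26')
for q in green(w,1500): print(rectw(w,q,7))
E
```

```text
clock: 50.98
eef_pos: [564.5, 335.9, 136.2]
tool_rot: [-0.487, -0.502, 0.517, 0.493]
ft_force: [-0.4, -0.1, 0.3]
width: 64.3
t 50.98 pos [564.5 335.9 136.2] yaw 92.3 w 64.3 F [-0.4 -0.1  0.3]
shift now [42.  35.9  0.6] turn [-1.2  1.9 -0.5] | shift after turn [41.6 36.2  2.7]
(array([561.6, 377.2]), array([ 71.4, 110.8]), np.float32(0.1))
(array([557.3, 283. ]), array([ 70.9, 110.9]), np.float32(178.7))
```

View pics/w26.png

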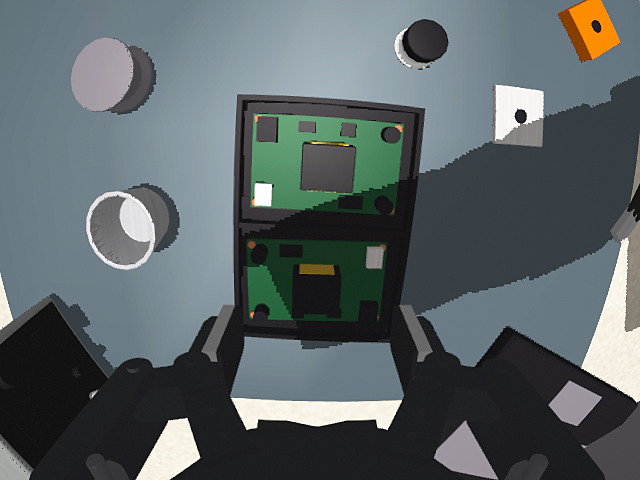

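```bash

python3 -m jog '[22,10,0,-1.2,2,-0.5,0.62,18,20,1,0,0,0,0.62,0,20,0,0,0,0,0.62,0,0,0,0,0,0,0.62,0,0,0,0,0,0,0.62]'
python3 go.py 561.5 377.2 9.4 90.2
python3 - <<'E'
from h import *
w=snap('wrist','w27')
for q in green(w,1500): print(rectw(w,q,7))
E
```

```text
clock: 51.65
eef_pos: [562.5, 377.0, 82.3]
tool_rot: [-0.501, -0.498, 0.499, 0.501]
ft_force: [0.4, -0.9, 0.1]
width: 52.9
t 51.65 pos [562.5 377.   82.3] yaw 89.7 w 52.9 F [ 0.4 -0.9  0.1]
shift now [ 0.3 72.9  0.9] turn [-0.1 -0.5 -0.1] | shift after turn [ 0.2 72.9  1. ]
(array([561.8, 377.2]), array([ 71.2, 111. ]), np.float32(0.5))
(array([557.4, 283. ]), array([ 70.8, 110.9]), np.float32(178.6))
```

View pics/w27.png

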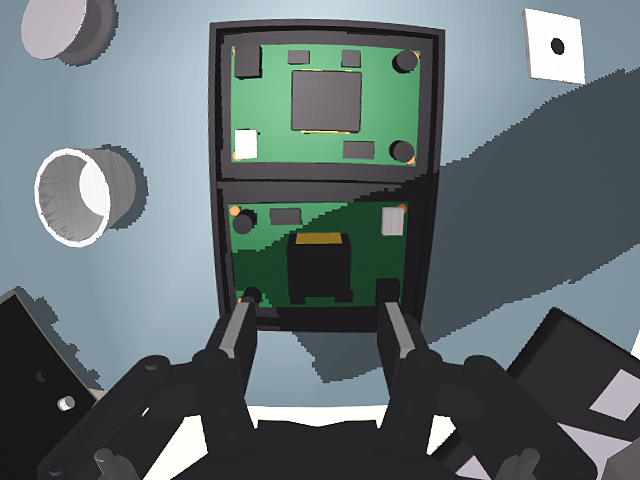

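```bash

python3 -m jog '[0,25,0.9,0,-0.4,0,0.62,0,25,0,0,0,0,0.62,0,10,0,0,0,0,0.62,0,0,0,0,0,0,0.62,0,0,0,0,0,0,0.62]'
python3 go.py 561.7 377.2 9.4 90.2
```

```text
clock: 52.32
eef_pos: [563.9, 377.5, 24.9]
tool_rot: [0.501, 0.501, -0.499, -0.499]
ft_force: [-0.4, -0.3, -0.2]
width: 52.9
t 52.33 pos [563.9 377.5  24.9] yaw 90.0 w 52.9 F [-0.4 -0.3 -0.2]
shift now [-0.3 15.4  2.2] turn [ 0.2 -0.2  0. ] | shift after turn [-0.3 15.5  2.2]
```

```bash

python3 -m jog '[-0.3,9,2.2,0.2,0,0,0.62,0,5,0,0,0,0,0.62,0,0,0,0,0,0,0.62,0,0,0,0,0,0,0.62]'
python3 go.py 561.7 377.2 9.4 90.2
python3 - <<'E'
from h import *
w=snap('wrist','w28')
E
```

```text
clock: 52.82
eef_pos: [562.2, 377.5, 11.2]
tool_rot: [0.5, 0.501, -0.499, -0.5]
ft_force: [-0.0, 0.1, 0.4]
width: 52.8
t 52.83 pos [562.2 377.5  11.2] yaw 90.0 w 52.8 F [-0.   0.1  0.4]
shift now [-0.3  1.8  0.5] turn [ 0.1 -0.2  0.1] | shift after turn [-0.3  1.8  0.5]
```

View pics/w28.png

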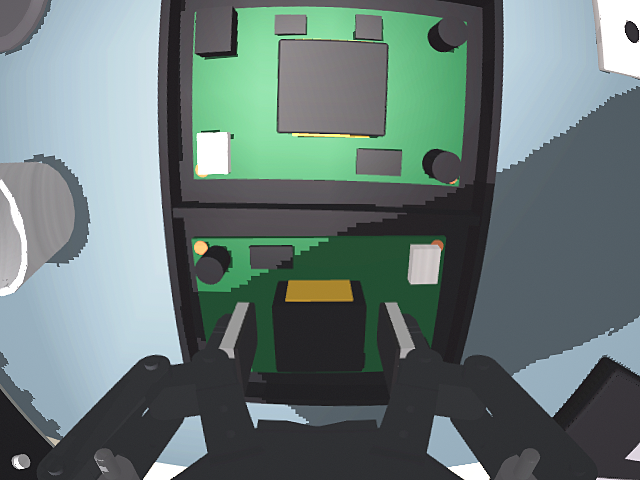

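```bash

python3 -m jog '[0,1.5,0,0,0,0,0.62,0,0,0,0,0,0,0.62,0,0,0,0,0,0,0,0,0,0,0,0,0,0,0,0,0,0,0,0,0]' 60
python3 go.py 561.7 377.2 9.4 90.2
```

```text
clock: 53.5
eef_pos: [562.4, 377.6, 10.2]
tool_rot: [0.5, 0.501, -0.499, -0.5]
ft_force: [-0.2, 0.1, -0.3]
width: 34.7
t 53.5 pos [562.4 377.6  10.2] yaw 90.0 w 34.7 F [-0.2  0.1 -0.3]
shift now [-0.4  0.8  0.7] turn [ 0.1 -0.2  0.1] | shift after turn [-0.4  0.8  0.7]
```

```bash

python3 -m jog '[0,-15,0,0,0,0,0,0,-25,0,0,0,0,0,0,-35,0,0,0,0,0,0,-35,0,0,0,0,0,0,-35,0,0,0,0,0,0,-12,0,0,0,0,0,0,0,0,0,0,0,0]' 60
python3 - <<'E'
from h import *
w=snap('wrist','w29')
E
python3 go.py 615 -7 165 1.7
```

```text
clock: 54.38
eef_pos: [561.2, 376.9, 175.1]
tool_rot: [0.5, 0.501, -0.499, -0.5]
ft_force: [-0.2, 0.5, -2.0]
width: 34.5
t 54.42 pos [561.  376.8 174.5] yaw 90.0 w 35.0 F [ 0.3 -0.4 -1.5]
shift now [-383.8    9.   -53.9] turn [-0.  88.3  0.1] | shift after turn [  42.6    9.5 -385.2]
```

View pics/w29.png

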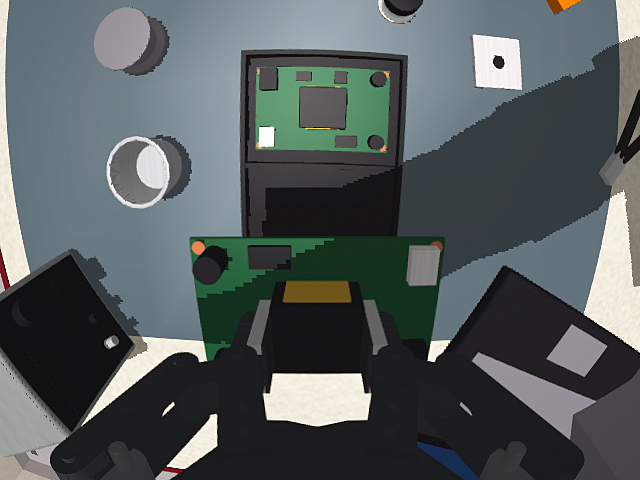

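```bash
python3 hold.py 191 237 -3.2; python3 hold.py 444.5 237 -3.2
python3 -m jog '[-28,0,-5,0,0,0,0,-36,0,-5,0,0,0,0,-36,0,-5,0,0,0,0,-36,0,-5,0,0,0,0,-36,0,-5,0,0,0,0,-36,0,-5,0,0,0,0,-36,0,-5,0,0,0,0,-36,0,-5,0,0,0,0,-36,0,-5,0,0,0,0,-25,0,-4,0,0,0,0,-10,0,0,0,5,0,0]'
python3 -m jog '[0,0,0,0,9.5,0,0,0,0,0,0,9.5,0,0,0,0,0,0,9.5,0,0,0,0,0,0,9.5,0,0,0,0,0,0,9.5,0,0,0,0,0,0,9.5,0,0,0,0,0,0,9.5,0,0,0,0,0,0,9,0,0,0,0,0,0,6,0,0,0,0,0,0,0,0,0,0,0,0,0,0,0,0]'
python3 go.py 622 -7 150 1.7
python3 - <<'E'
from h import *
w=snap('wrist','w30')
E
```

```text
[-35.8   3.2 -54.4]
[-35.8   3.2  54.8]
clock: 55.9
eef_pos: [605.1, 14.4, 158.5]
tool_rot: [-0.516, -0.471, 0.484, 0.526]
ft_force: [-0.6, 0.6, -2.0]
width: 34.8
clock: 57.28
eef_pos: [598.7, 13.5, 144.9]
tool_rot: [-0.707, 0.011, 0.021, 0.707]
ft_force: [-0.4, -0.2, -2.8]
width: 34.6
t 57.27 pos [598.7  13.5 144.9] yaw 0.8 w 34.6 F [-0.4 -0.2 -2.8]
shift now [ 22.8  -6.1 -20.8] turn [-0.  -0.9 -2.5] | shift after turn [ 22.7  -5.1 -21.2]
```

View pics/w30.png

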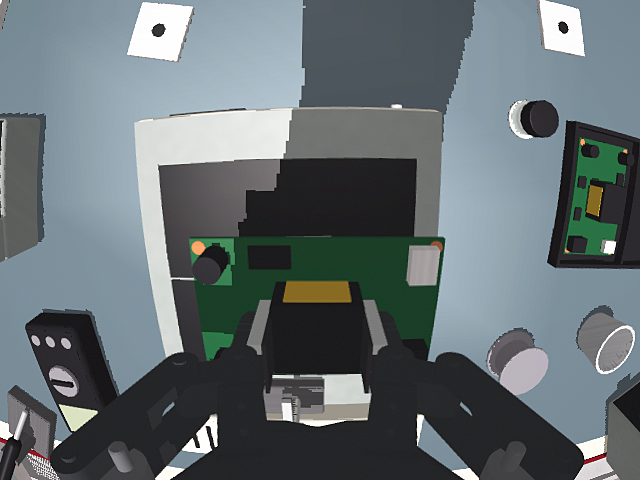

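```bash

python3 -m jog '[12,-3,-11,0,-0.9,-2.5,0,10,0,-8,0,0,0,0,0,0,0,0,0,0,0,0,0,0,0,0,0,0]'
python3 go.py 622.6 -7.1 125 1.7
```

```text
clock: 57.82
eef_pos: [621.5, -5.3, 146.6]
tool_rot: [-0.707, -0.011, 0.013, 0.707]
ft_force: [0.7, -0.7, -1.1]
width: 34.8
t 57.83 pos [621.5  -5.3 146.6] yaw 1.9 w 34.8 F [ 0.7 -0.7 -1.1]
shift now [ 1.1 21.6 -1.9] turn [-0.1  0.2 -0.1] | shift after turn [ 1.  21.6 -1.8]
```

```bash

python3 -m jog '[1,14,-1.6,0,0,0,0,0,13,0,0,0,0,0,0,6,0,0,0,0,0,0,0,0,0,0,0,0,0,0,0,0,0,0,0]'
python3 go.py 622.6 -7.1 102.2 1.7
```

```text
clock: 58.45
eef_pos: [621.5, -6.2, 110.3]
tool_rot: [-0.706, -0.01, 0.014, 0.708]
ft_force: [-0.8, 0.3, -2.2]
width: 35.1
t 58.45 pos [621.5  -6.2 110.3] yaw 1.9 w 35.1 F [-0.8  0.3 -2.2]
shift now [ 1.1  8.  -0.9] turn [-0.1  0.2 -0.3] | shift after turn [ 1.   8.1 -0.9]
```

```bash

python3 -m jog '[0.9,3,-0.8,0,0.2,-0.3,0,0,2,0,0,0,0,0,0,0,0,0,0,0,0]'
python3 go.py 622.6 -7.1 102.2 1.7
python3 -m jog '[0,1.5,0,0,0,0,0,0,0,0,0,0,0,0]'
python3 -m jog '[0,0.8,0,0,0,0,0,0,0,0,0,0,0,0]'
python3 go.py 622.6 -7.1 102.2 1.7
```

```text
clock: 58.82
eef_pos: [622.9, -7.1, 105.6]
tool_rot: [-0.707, -0.011, 0.01, 0.708]
ft_force: [-0.8, 0.4, -2.1]
width: 34.9
t 58.83 pos [622.9  -7.1 105.6] yaw 1.7 w 34.9 F [-0.8  0.4 -2.1]
shift now [-0.3  3.4 -0. ] turn [-0.1  0.   0.1] | shift after turn [-0.3  3.4 -0. ]
clock: 59.08
eef_pos: [622.9, -7.1, 104.1]
tool_rot: [-0.707, -0.011, 0.01, 0.708]
ft_force: [-0.7, -0.1, -2.7]
width: 35.0
clock: 59.32
eef_pos: [622.9, -7.1, 103.3]
tool_rot: [-0.707, -0.011, 0.01, 0.708]
ft_force: [-0.9, -0.6, -2.1]
width: 34.8
t 59.33 pos [622.9  -7.1 103.3] yaw 1.7 w 34.8 F [-0.9 -0.6 -2.1]
shift now [-0.3  1.  -0. ] turn [-0.1  0.   0.1] | shift after turn [-0.3  1.1 -0. ]
```

```bash

python3 -m jog '[-0.4,0.8,0,0,0,0,0,0,0,0,0,0,0,0]'
python3 -m jog '[0,0.6,0,0,0,0,0,0,0,0,0,0,0,0]'
python3 -m jog '[0,0.5,0,0,0,0,0,0,0,0,0,0,0,0]'
```

```text
clock: 59.58
eef_pos: [622.5, -7.1, 102.4]
tool_rot: [-0.707, -0.011, 0.01, 0.708]
ft_force: [-1.0, -0.4, -2.3]
width: 34.9
clock: 59.82
eef_pos: [622.7, -7.1, 102.2]
tool_rot: [-0.707, -0.011, 0.01, 0.707]
ft_force: [-0.6, -0.1, -2.4]
width: 34.8
clock: 60.08
eef_pos: [622.7, -7.2, 102.2]
tool_rot: [-0.707, -0.012, 0.01, 0.707]
ft_force: [0.4, -0.3, -0.8]
width: 34.7
```

```bash

python3 -m jog '[0,0,0,0,0,0,0.55,0,0,0,0,0,0,0.6,0,0,0,0,0,0,0.6,0,-15,0,0,0,0,0.6,0,-30,0,0,0,0,0.6,0,-30,0,0,0,0,0.6,0,0,0,0,0,0,0.6]'
python3 - <<'E'
from h import *
w=snap('wrist','w31'); s=snap('side'); crop(s,195,180,315,280,6.5,'s31')
for q in green(w,1500): print(rectw(w,q,99))
E
```

```text
clock: 60.95
eef_pos: [622.9, -7.3, 182.4]
tool_rot: [-0.707, -0.012, 0.009, 0.707]
ft_force: [0.1, -0.4, -0.0]
width: 51.3
(array([622.7,  -7.2]), array([ 71.1, 110.8]), np.float32(91.7))
(array([552.5, 198.3]), array([51.3, 79. ]), np.float32(178.6))
```

View pics/w31.png

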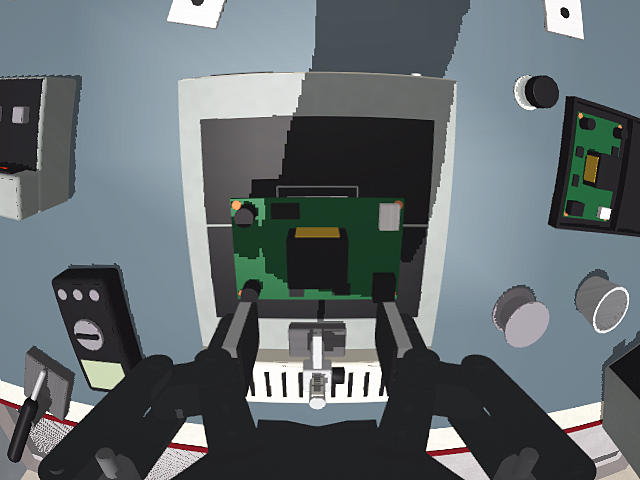

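View pics/s31.png

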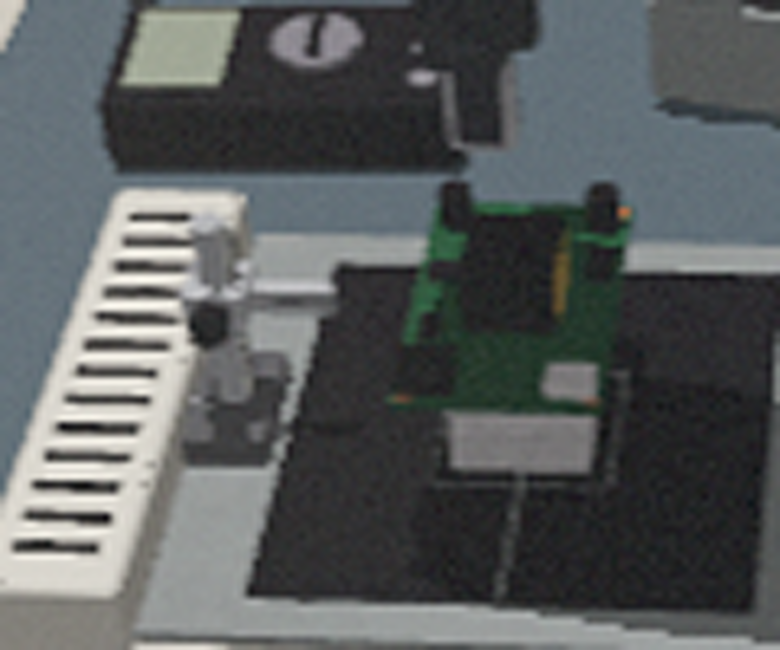

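```bash
python3 - <<'E'
from h import *
d=snap('top'); crop(d,430,200,530,280,8,'keys')
im=cv2.cvtColor(np.array(d['pixels']),cv2.COLOR_RGB2GRAY); m=np.zeros_like(im); m[225:268,436:516]=(im[225:268,436:516]>100)
n,l,st,c=cv2.connectedComponentsWithStats(m)
for i in range(1,n):
    if 8<st[i,4]<200:
        ys,xs=np.where(l==i); wt=im[ys,xs].astype(float)-70; print(st[i],plane(d,((xs*wt).sum()/wt.sum(),(ys*wt).sum()/wt.sum()),65).round(1))
E
```

```text
[436 225   5  36  84] [ 528.1 -249.1   65. ]
[512 239   4  29  66] [ 491.2 -420.1   65. ]
[444 244   8   7  50] [ 517.1 -271.    65. ]
[462 246   7   8  50] [ 511. -310.   65.]
[480 249   7   7  46] [ 504.5 -349.9   65. ]
[498 250  11  11  95] [ 497.  -394.7   65. ]
[436 264  24   4  51] [ 474.1 -258.3   65. ]
```

View pics/keys.png

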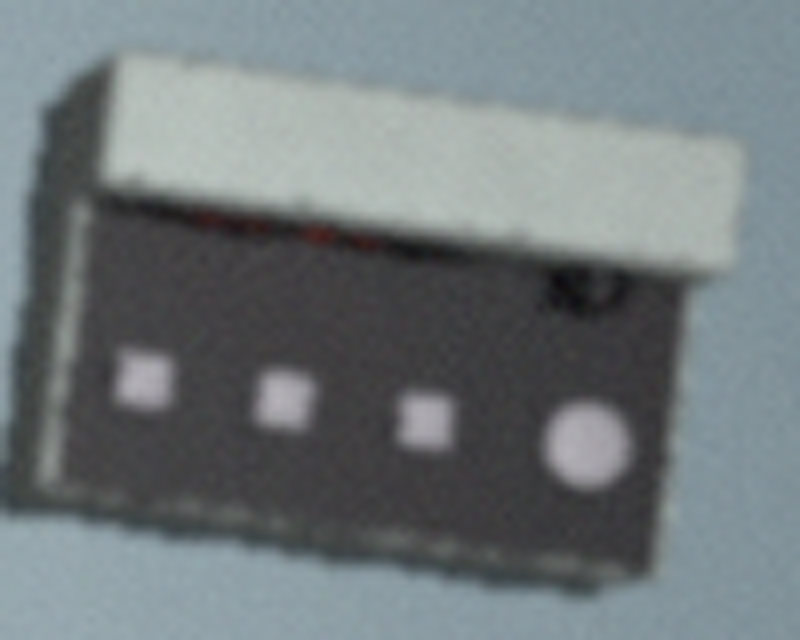

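```bash

python3 -m jog '[-12,0,-28,0,0,0,0.6,-15,0,-35,0,0,0,0.3,-15,5,-35,0,0,0,0,-15,5,-35,0,0,0,0,-15,5,-35,0,0,0,0,-15,5,-35,0,0,0,0,-13,5,-30,0,0,0,0,-5,5,-12,0,3,0,0,0,0,0,0,4,0,0,0,0,0,0,4,0,0,0,0,0,0,0,0,0,0,0,0,0,0,0,0]' 60
python3 go.py 517 -271 85 -9.2
python3 - <<'E'
from h import *
w=snap('wrist','w32')
E
```

```text
clock: 62.6
eef_pos: [516.9, -258.8, 138.3]
tool_rot: [-0.702, 0.065, -0.055, 0.707]
ft_force: [0.4, 0.0, -0.7]
width: -0.3
t 62.6 pos [ 516.9 -258.8  138.3] yaw -9.8 w -0.3 F [ 0.4  0.  -0.7]
shift now [  2.9  53.2 -12.3] turn [-0.4 -0.6 -0.9] | shift after turn [  2.   53.3 -12. ]
```

View pics/w32.png

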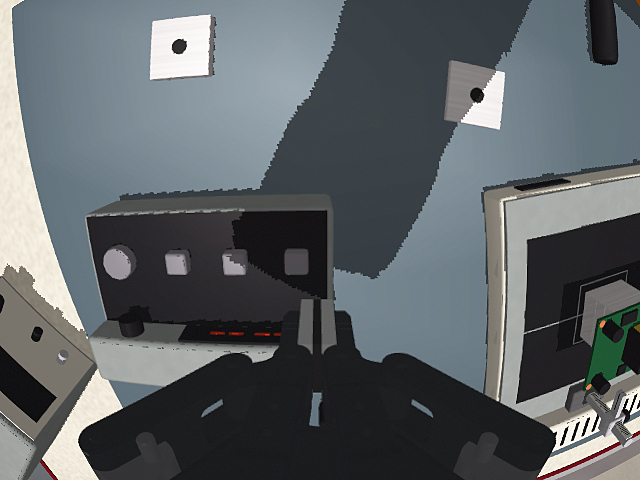

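```bash
python3 - <<'E'
from h import *
w=snap('wrist'); crop(w,90,220,340,310,3.2,'k32')
for p in [(296.5,260.5),(234,262.5),(177,262.5),(118.5,260.5)]: print(plane(w,p,65).round(1))
E
```

```text
[ 516.2 -271.    65. ]
[ 510.9 -310.7   65. ]
[ 504.5 -349.3   65. ]
[ 496.  -393.7   65. ]
```

View pics/k32.png

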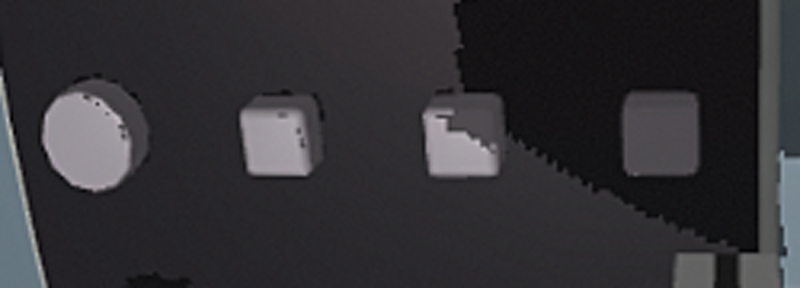

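```bash

python3 -m jog '[2.5,10,-11,-0.4,-0.5,-0.9,0,0,22,0,0,0,0,0,0,12,0,0,0,0,0,0,0,0,0,0,0,0,0,0,0,0,0,0,0]'
python3 go.py 516.7 -271 70 -9.2
```

```text
clock: 63.32
eef_pos: [518.3, -270.2, 94.2]
tool_rot: [0.705, -0.055, 0.057, -0.704]
ft_force: [0.6, -0.1, 0.0]
width: -0.1
t 63.33 pos [ 518.3 -270.2   94.2] yaw -9.1 w -0.1 F [ 0.6 -0.1  0. ]
shift now [-1.5 24.2 -1. ] turn [0.1 0.1 0.2] | shift after turn [-1.4 24.2 -1.1]
```

```bash

python3 -m jog '[-1.5,14,-1,0,0,0,0,0,8,0,0,0,0,0,0,0,0,0,0,0,0,0,0,0,0,0,0,0]'
python3 go.py 516.7 -271 60 -9.2
```

```text
clock: 63.82
eef_pos: [516.9, -271.2, 71.3]
tool_rot: [0.705, -0.055, 0.057, -0.704]
ft_force: [0.5, 0.1, 0.7]
width: 0.1
t 63.83 pos [ 516.9 -271.2   71.3] yaw -9.1 w 0.1 F [0.5 0.1 0.7]
shift now [-0.3 11.3  0.2] turn [0.1 0.1 0.2] | shift after turn [-0.3 11.3  0.2]
```

```bash

python3 -m jog '[0,5,0,0,0,0,0,0,2,0,0,0,0,0,0,0,0,0,0,0,0]'
python3 -m jog '[0,2,0,0,0,0,0,0,0,0,0,0,0,0]'
python3 -m jog '[0,2,0,0,0,0,0,0,0,0,0,0,0,0]'
```

```text
clock: 64.2
eef_pos: [517.2, -271.3, 64.2]
tool_rot: [0.706, -0.055, 0.058, -0.704]
ft_force: [-0.1, 1.2, 1.0]
width: -0.1
clock: 64.45
eef_pos: [517.2, -271.3, 62.4]
tool_rot: [0.706, -0.055, 0.058, -0.704]
ft_force: [-0.6, 0.6, 2.0]
width: -0.0
clock: 64.7
eef_pos: [517.2, -271.4, 60.5]
tool_rot: [0.706, -0.055, 0.058, -0.704]
ft_force: [-1.3, 0.1, 4.0]
width: 0.1
```

```bash

python3 -m jog '[0,1,0,0,0,0,0,0,0,0,0,0,0,0]'
python3 -m jog '[0,1,0,0,0,0,0,0,0,0,0,0,0,0]'
```

```text
clock: 64.95
eef_pos: [517.2, -271.3, 60.0]
tool_rot: [0.706, -0.054, 0.058, -0.704]
ft_force: [-1.7, 1.4, 4.8]
width: 0.4
clock: 65.2
eef_pos: [517.2, -271.3, 60.1]
tool_rot: [0.706, -0.054, 0.058, -0.704]
ft_force: [-2.2, 2.0, 3.8]
width: -0.1
```

```bash

python3 -m jog '[0,2.5,0,0,0,0,0,0,0,0,0,0,0,0]'
python3 -m jog '[0,-8,0,0,0,0,0,0,-20,0,0,0,0,0,0,-10,0,0,0,0,0,0,0,0,0,0,0,0]'
python3 - <<'E'
from h import *
w=snap('wrist','w33')
E
python3 go.py 504.5 -349.6 85 -9.2
```

```text
clock: 65.45
eef_pos: [517.2, -271.4, 60.0]
tool_rot: [0.706, -0.054, 0.059, -0.703]
ft_force: [-3.8, 2.4, 2.9]
width: -0.4
clock: 65.95
eef_pos: [517.2, -271.3, 99.3]
tool_rot: [0.706, -0.053, 0.059, -0.703]
ft_force: [-0.3, 0.3, 0.9]
width: -0.3
t 66.0 pos [ 517.  -271.2   98.9] yaw -9.1 w 0.3 F [-0.1  0.4 -0.6]
shift now [ -0.1  14.2 -79.4] turn [0.2 0.1 0.4] | shift after turn [  0.2  13.9 -79.4]
```

View pics/w33.png

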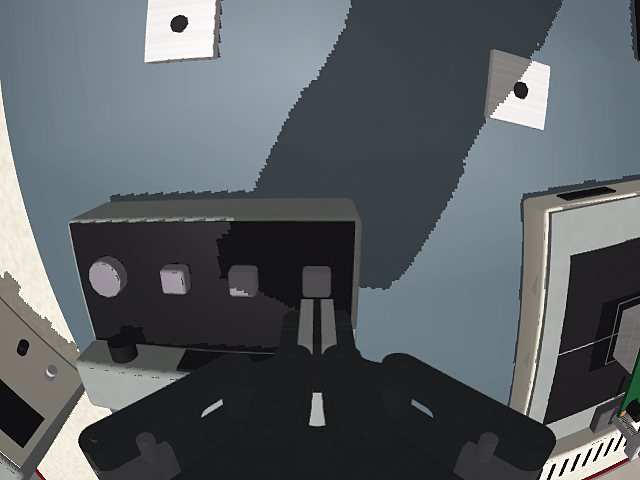

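```bash

python3 -m jog '[0,0,-22,0.2,0,0.4,0,0,0,-28,0,0,0,0,0,0,-20,0,0,0,0,0,0,-5,0,0,0,0,0,0,0,0,0,0,0,0,0,0,0,0,0,0]'
python3 go.py 504.5 -349.6 72 -9.2
```

```text
clock: 66.75
eef_pos: [503.5, -349.2, 96.4]
tool_rot: [-0.704, 0.057, -0.055, 0.706]
ft_force: [0.1, -0.1, -0.2]
width: -0.0
t 66.75 pos [ 503.5 -349.2   96.4] yaw -9.1 w -0.0 F [ 0.1 -0.1 -0.2]
shift now [ 1.1 24.4 -0.3] turn [-0.1  0.1 -0.2] | shift after turn [ 1.1 24.4 -0.3]
```

```bash

python3 -m jog '[1,14,-0.3,0,0,0,0,0,10,0,0,0,0,0,0,0,0,0,0,0,0,0,0,0,0,0,0,0]'
python3 go.py 504.5 -349.6 60 -9.2
python3 - <<'E'
from h import *
w=snap('wrist','w34')
E
```

```text
clock: 67.25
eef_pos: [504.5, -347.9, 70.2]
tool_rot: [-0.704, 0.057, -0.054, 0.706]
ft_force: [-0.3, -0.4, -1.0]
width: 0.0
t 67.25 pos [ 504.5 -347.9   70.2] yaw -9.0 w 0.0 F [-0.3 -0.4 -1. ]
shift now [ 0.3 10.2 -1.7] turn [-0.2  0.2 -0.3] | shift after turn [ 0.2 10.2 -1.7]
```

View pics/w34.png

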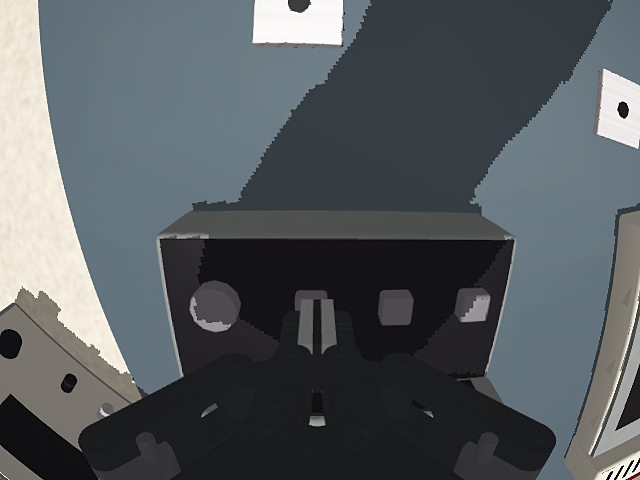

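```bash

python3 -m jog '[0,2,-1.7,0,0,0,0,0,3,0,0,0,0,0,0,0,0,0,0,0,0]'
python3 -m jog '[0,2,0,0,0,0,0,0,0,0,0,0,0,0]'
python3 -m jog '[0,2,0,0,0,0,0,0,0,0,0,0,0,0]'
python3 -m jog '[0,1.5,0,0,0,0,0,0,0,0,0,0,0,0]'
python3 -m jog '[0,2,0,0,0,0,0,0,0,0,0,0,0,0]'
```

```text
clock: 67.68
eef_pos: [504.4, -350.0, 65.4]
tool_rot: [-0.704, 0.057, -0.054, 0.706]
ft_force: [0.1, 1.0, 0.1]
width: 0.1
clock: 67.92
eef_pos: [504.5, -350.1, 63.5]
tool_rot: [-0.704, 0.057, -0.055, 0.706]
ft_force: [-0.0, 0.4, 2.4]
width: -0.0
clock: 68.18
eef_pos: [504.5, -350.1, 61.6]
tool_rot: [-0.704, 0.057, -0.055, 0.706]
ft_force: [-1.0, 0.6, 2.5]
width: 0.1
clock: 68.42
eef_pos: [504.5, -350.1, 60.2]
tool_rot: [-0.704, 0.057, -0.055, 0.706]
ft_force: [-0.6, 0.5, 3.6]
width: 0.4
clock: 68.68
eef_pos: [504.5, -350.1, 60.0]
tool_rot: [-0.705, 0.056, -0.055, 0.705]
ft_force: [-1.3, 1.7, 3.9]
width: -0.6
```

```bash

python3 -m jog '[0,2,0,0,0,0,0,0,0,0,0,0,0,0]'
python3 -m jog '[0,-8,0,0,0,0,0,0,-20,0,0,0,0,0,0,-8,0,0,0,0,0,0,0,-25,0,0,0,0,0,0,-15,0,0,0,0,0,0,0,0,0,0,0,0,0,0,0,0,0,0]'
python3 go.py 496.5 -394.3 72 -9.2
```

```text
clock: 68.92
eef_pos: [504.5, -350.1, 60.1]
tool_rot: [0.705, -0.056, 0.055, -0.705]
ft_force: [-0.9, 1.4, 3.5]
width: 0.4
clock: 69.8
eef_pos: [497.4, -391.9, 95.8]
tool_rot: [-0.704, 0.057, -0.055, 0.705]
ft_force: [-0.7, -0.8, 0.3]
width: -0.2
t 69.8 pos [ 497.4 -391.9   95.8] yaw -9.1 w -0.2 F [-0.7 -0.8  0.3]
shift now [-0.4 23.8 -2.5] turn [-0.1  0.1 -0.1] | shift after turn [-0.5 23.8 -2.5]
```

```bash

python3 -m jog '[-0.4,14,-2.5,0,0,0,0,0,10,0,0,0,0,0,0,0,0,0,0,0,0,0,0,0,0,0,0,0]'
python3 go.py 496.5 -394.3 60 -9.2
python3 - <<'E'
from h import *
w=snap('wrist','w35')
E
```

```text
clock: 70.3
eef_pos: [496.2, -393.0, 69.2]
tool_rot: [-0.704, 0.057, -0.054, 0.706]
ft_force: [-0.4, -0.2, 0.1]
width: 0.1
t 70.3 pos [ 496.2 -393.    69.2] yaw -9.0 w 0.1 F [-0.4 -0.2  0.1]
shift now [ 0.5  9.2 -1.3] turn [-0.1  0.2 -0.2] | shift after turn [ 0.5  9.2 -1.2]
```

View pics/w35.png

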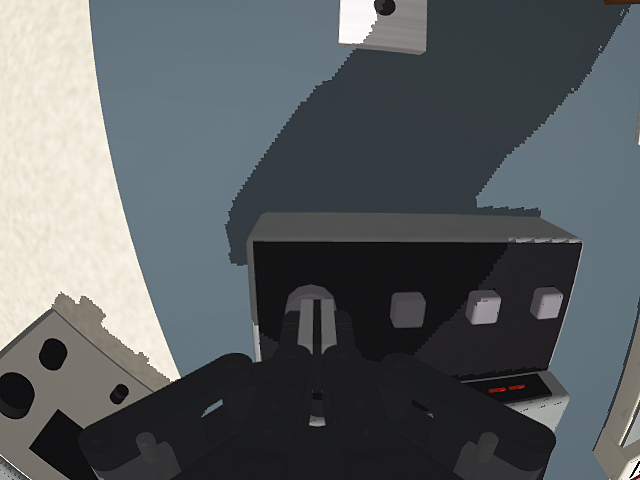

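```bash

python3 - <<'E'
from h import *
d=snap('top','t35')
for q in green(d): print(rectw(d,q,99 if 280<cv2.boundingRect(q)[0]<400 else 7))
E
python3 -m jog '[0.5,1.5,-1.2,0,0,0,0,0,2.5,0,0,0,0,0,0,0,0,0,0,0,0]'
python3 -m jog '[0,2,0,0,0,0,0,0,0,0,0,0,0,0]'
python3 -m jog '[0,2,0,0,0,0,0,0,0,0,0,0,0,0]'
python3 -m jog '[0,1.5,0,0,0,0,0,0,0,0,0,0,0,0]'
python3 -m jog '[0,2,0,0,0,0,0,0,0,0,0,0,0,0]'
```

```text
(array([556.2, 283.2]), array([ 72.6, 113.2]), np.float32(179.9))
(array([620.9,  -6.3]), array([ 73.3, 112.1]), np.float32(92.0))
clock: 70.78
eef_pos: [496.9, -394.7, 65.6]
tool_rot: [-0.704, 0.056, -0.055, 0.706]
ft_force: [1.2, -0.0, -0.6]
width: 0.0
clock: 71.03
eef_pos: [497.0, -394.8, 63.7]
tool_rot: [-0.704, 0.056, -0.055, 0.706]
ft_force: [-0.3, 0.5, 1.7]
width: -0.3
clock: 71.28
eef_pos: [497.0, -394.8, 61.8]
tool_rot: [-0.704, 0.056, -0.055, 0.705]
ft_force: [0.4, -0.6, 2.6]
width: 0.2
clock: 71.53
eef_pos: [497.0, -394.8, 60.4]
tool_rot: [-0.704, 0.056, -0.055, 0.705]
ft_force: [-0.9, 0.9, 3.5]
width: 0.4
clock: 71.78
eef_pos: [497.0, -394.8, 60.1]
tool_rot: [-0.705, 0.056, -0.055, 0.705]
ft_force: [-2.2, 1.2, 3.3]
width: -0.2
```

View pics/t35.png

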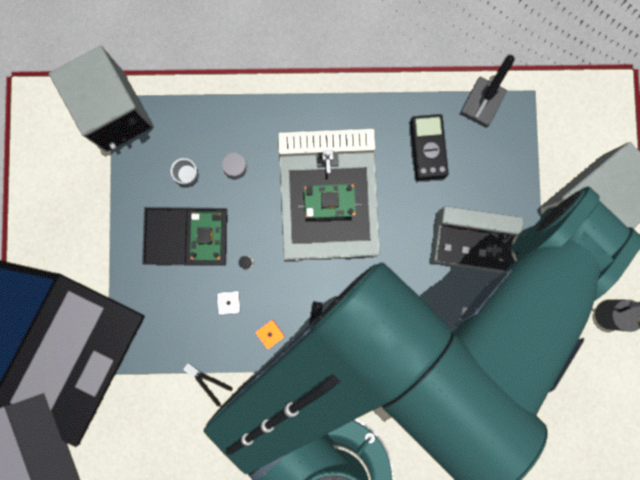

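```bash

python3 -m jog '[0,2,0,0,0,0,0,0,0,0,0,0,0,0]'
python3 -m jog '[0,-8,0,0,0,0,0,0,-25,0,0,0,0,0,0,-30,0,0,0,0,0,0,-30,0,0,0,0,0,0,-15,0,0,0,0,0,0,0,0,0,0,0,0,0,0,0,0,0,0,0]'
python3 - <<'E'
from h import *
w=snap('wrist','w36'); s=snap('side','s36'); d=snap('top')
for q in green(d): print(rectw(d,q,99 if 280<cv2.boundingRect(q)[0]<400 else 7))
E
```

```text
clock: 72.03
eef_pos: [497.0, -394.8, 60.2]
tool_rot: [0.705, -0.055, 0.055, -0.705]
ft_force: [-1.7, 1.6, 4.9]
width: 0.1
clock: 72.9
eef_pos: [496.6, -394.3, 171.1]
tool_rot: [-0.705, 0.056, -0.055, 0.705]
ft_force: [-0.8, -0.2, -0.7]
width: 0.0
(array([556.1, 283.5]), array([ 72.8, 112.8]), np.float32(179.1))
(array([620.8,  -6.1]), array([ 73. , 111.9]), np.float32(91.8))
```

View pics/s36.png

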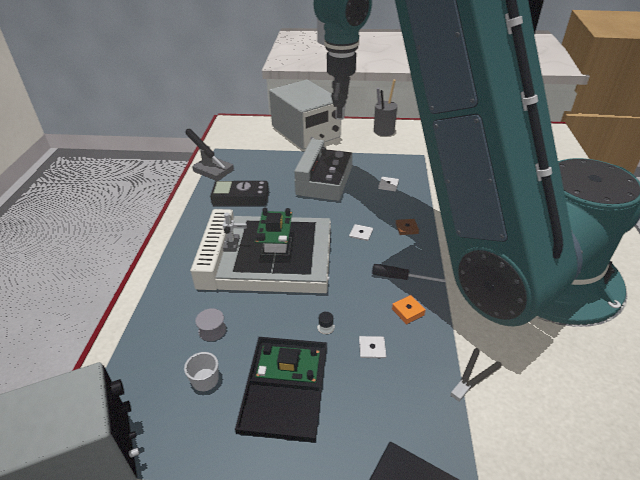

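View pics/w36.png

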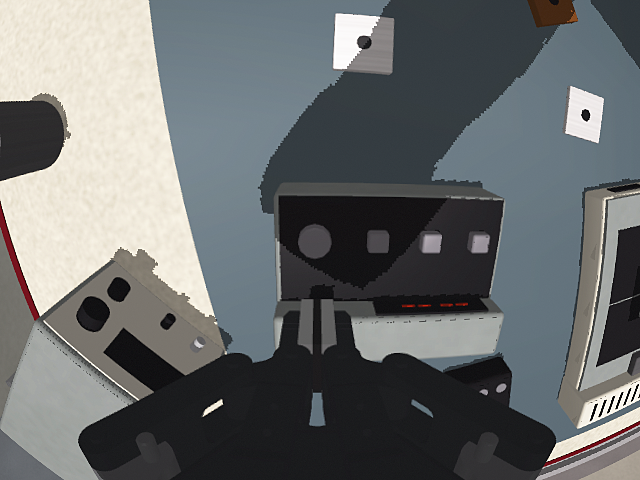

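All good; keys are up, both boards are in place and the gripper is clear.

```bash
python3 -c "
from station import manip
print(manip.sign_off())"
```

```text
the job is handed in; nothing more can be done
None
```

I did the whole job in the order you gave and handed it in at about 73 s. No verdict came back, so what follows is from my own checks.

- **Finished board:** it lies flat in the empty place of the tray. It measured about (557, 283) mm against the place's centre at (556, 283).
- **Stack:** the thick spacer plus three middle ones, 54 mm in all, stands on the spot. The top spacer's hole measured (621.4, −7.1) mm, and the spot about (621, −7).
- **Next board:** it lies flat on the stack with its long side crosswise to the pointer. It measured (622.7, −7.2) mm at 91.7° from the wrist camera, about 2 mm off the spot, and (620.8, −6.1) mm from the top camera.
- **Keys:** I pressed plate, timer and start one at a time. Each was held at its 60 mm stop and sprang back up. The cool-down key was never touched.
- **Last look:** it was taken just before hand-in, with the gripper clear. No bystander looked moved, and the three spare spacers are off the preheater. I saw no knock or grip slip.

**Where the readings disagreed:**
- My readings of the pointer's dark line ran from 97.3 to 98.9 mm, against a stack top at 96.0 mm. The stack's edge is level with the blade, which I measured at about 94–104 mm, but 1–3 mm below the line. Another thin spacer would have put it 3–5 mm above.
- The force at the keys' stops stayed low, about 3 to 5 N, so I judged each key fully down by its height rather than by force.

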